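# Check the ground on an etching plate with a coating gauge

## Task

Check the copper plate with the pen-shaped coating gauge that lies on the table: first lay the gauge tip down in the sloping wooden rest and let go of it, so that you can take it again in a way that lets you hold it upright. Then, holding it upright, press its sprung foot gently onto the middle of the ring mark, then of the square mark, then of the triangle mark, half a second each, touching the plate nowhere else and lifting clear between marks. Finally lay the gauge back in the rest, tip down and fully home, let go, and leave all the other things on the table where they are.

Things in the scene. Friction and masses are not known exactly. Their poses are not given: they have to be found in the camera images.
- gauge: pen-shaped coating gauge, 120-200 g: grey square bar 125 x 26 x 26 mm, black cap at its butt end, small black screen on one face; from its other end (shoulder) stands a black neck 14 mm across, 22 mm long, then a sprung steel foot 10 mm across, tip 47.5 mm from the shoulder. Starts lying screen up. Origin: middle of the bar's underside; x runs from tip to butt. Balances 75 mm from the butt
- gauge_tip (a point): end of the sprung foot, on the bar's axis, 172.5 mm from the butt; moves with the foot
- gauge_shoulder (a point): centre of the bar's end face on the foot side, on the bar's axis, 125 mm from the butt
- gauge_butt (a point): centre of the bar's other end face (black cap), on the bar's axis
- foot (a joint): how far the sprung foot is pushed into the gauge: 0 free, 0.008 m fully in; the spring takes about 0.6 N to start and 3 N fully in; beyond that it is rigid
- rest: fixed wooden rest, base 130 x 75 x 10 mm (origin under it): trough sloping 45 deg, low end to its -x. Lowest 45 mm: flared side walls 20 mm high, gap 31 mm at the floor, 45 at the top; above, only a rail 18 mm wide, so the upper 70 mm of a gauge in it can be gripped across y, also from straight above. Two blocks at the low end stop the shoulder; neck and foot pass between. Weight holds it
- rest_low (a point): where the centre of the gauge's shoulder lies when the gauge is fully home in the rest (13 mm off the trough floor, 57 mm above the table)
- rest_high (a point): where the centre of the gauge's butt end lies when it is fully home: 125 mm from rest_low, up the 45-degree slope (146 mm above the table)
- plate: fixed copper plate 200 x 220 x 3 mm on a wooden board 215 x 235 x 12 mm lying on the table; origin under the middle of the board, copper surface 15 mm above the table
- ring_mark: dark etched ring outline on the plate, 30 mm across inside; origin at its middle, on the copper surface
- square_mark: dark etched square outline on the plate, 28 mm across inside; origin at its middle, on the copper surface
- triangle_mark: dark etched triangle outline on the plate, 45 mm sides inside; origin at its middle, on the copper surface
- tape: bystander, loose: blue roll of masking tape lying flat, 110 mm across, 25 mm high; origin at the underside
- jar: bystander, loose: white lidded jar, 68 mm across, 75 mm high; origin at the underside
- bottle: bystander, loose: amber glass bottle, 66 mm across, 170 mm high; origin at the underside
- brush_can: bystander, loose: open steel can with brushes standing in it, 76 mm across, 220 mm high over the brushes; origin at the underside
- roller: bystander, loose: ink roller (brayer): black rubber roller 42 mm across and 100 mm wide with a wooden handle towards its +x, 155 mm long in all, up to 45 mm high; origin at the underside
- ink_knife: bystander, loose: ink knife (spatula), 200 mm long, lying along its x; origin at the underside
- brush: bystander, loose: flat brush, 180 mm long, lying along its x; origin at the underside
Mind the look-alikes: they are no part of the job. What is meant by the rest is not purple, and is the smaller of those in its own colour.

How it is judged:
On the way, in this order (a step that is already met when the one before it is completed fails the run):
1. the gauge lies tip down in the rest, let go (distance between gauge_shoulder and rest_low below 0.015 m and distance between gauge_butt and rest_high below 0.025 m and contact force between the fingers and gauge below 0.05 N), for 0.2 s.
2. the upright gauge's foot is pressed in at the middle of the ring mark (horizontal distance between gauge_tip and ring_mark below 0.008 m and value of joint foot above 0.0015 m and contact force between gauge and plate above 0.3 N and angle between the x axis of gauge and the z axis of plate, either way round below 0.26 rad and height (world z) of gauge_butt above 0.13 m), for 0.3 s.
3. the upright gauge's foot is pressed in at the middle of the square mark (horizontal distance between gauge_tip and square_mark below 0.008 m and value of joint foot above 0.0015 m and contact force between gauge and plate above 0.3 N and angle between the x axis of gauge and the z axis of plate, either way round below 0.26 rad and height (world z) of gauge_butt above 0.13 m), for 0.3 s.
4. the upright gauge's foot is pressed in at the middle of the triangle mark (horizontal distance between gauge_tip and triangle_mark below 0.008 m and value of joint foot above 0.0015 m and contact force between gauge and plate above 0.3 N and angle between the x axis of gauge and the z axis of plate, either way round below 0.26 rad and height (world z) of gauge_butt above 0.13 m), for 0.3 s.
At the end, for the whole second after the job is handed in: The gauge lies still, let go, tip down in the sloping rest: shoulder within 15 mm of rest_low, butt within 25 mm of rest_high; ring, square and triangle were touched in that order, each within 8 mm of its middle for 0.3 s, foot in 1.5 mm or more, gauge within 0.26 rad of upright (all of step 1 and linear speed of gauge below 0.02 m/s).
It fails at once if the gauge presses on the plate with more than 15 N (contact force between gauge and plate above 15 N).
It fails at once if the gauge touches the plate more than 18 mm from the middle of every mark (contact force between gauge and plate above 0.3 N and horizontal distance between gauge_tip and ring_mark above 0.018 m and horizontal distance between gauge_tip and square_mark above 0.018 m and horizontal distance between gauge_tip and triangle_mark above 0.018 m).
It fails at once if the robot touches the plate (contact force between the arm and plate above 1 N).
It fails at once if another thing on the table is moved more than 30 mm (distance of any of tape, jar, bottle, brush_can, roller, ink_knife, brush from where it was at the start of the episode above 0.03 m).
It also fails if it takes over 69 s, if anything falls off the work surface, if the arm or the gripper's body presses on something with over 40 N, if the wrist force passes 120 N, or if a joint passes its speed limit or range.

## Robot

A 6-joint arm with a two-finger parallel gripper is mounted at the origin on the work surface. World frame = base frame: x ahead of the robot, y to its left, z up, the work surface at z = 0. Lengths are in m, angles in rad, forces in N, time in s.
With the tool pointing down it reaches from about 0.35 to 0.725 m from the base axis. Payload 4.3 kg.
Tool frame: the origin (TCP) lies between the finger pads; the fingertips stand 22 mm ahead of it and the grasp point (between the pads) lies 3 mm ahead of it; z points along the fingers, y is the line along which they close (so a half turn about z gives the same grasp; the last joint's range is limited). The gripper opens to 85 mm and grips with 20 to 120 N. Pads are 22 mm wide; open, the fingers measure 114 mm over their backs; the gripper's body (76 mm by 85 mm) begins 54 mm behind the grasp point. The pads swing forward as they close: fully open they stand 13 mm farther back than shut.
Start: joints at [-1.284, 0.377, 0.081, 1.274, 0, 1.46], TCP at [0.222, -0.53, 0.217] pointing down, gripper open.
Joint ranges: [-2.72, 2.72], [-0.84, 1.66], [-1.02, 1.22], [-1.77, 2.12], [-1.37, 1.28], [-3.14, 3.14]. Speed limits (rad/s): [2.57, 2.57, 3.14, 3.14, 3.14, 3.14].

## Interface

Orientations are given as a unit quaternion [x, y, z, w].
In Python, from bench import robot gives the robot as it stands. The module is installed in compiled form; this text tells all that it offers.
- The arm moves only by the shell command python3 -m crank 'ROWS' [FORCE]. ROWS is JSON, a list of rows, each a list of 7 numbers: the shift along the tool's x, y, z in cm, then the turn, a rotation vector about the tool's x, y, z in rad, then the closure, from -1 (fully open) to 1 (shut). A call has 1 to 20 rows; each row shifts and turns the commanded pose from where the row before left it, along the tool's axes as they then stand; what a row does not reach is not made up. A row lasts 1/10 s, in which the tool goes at most 50 mm and 8.59 degrees, less where a joint would pass 70% of its speed; a pose out of reach is approached as far as the arm can. A call is refused whole if a number of a shift passes 5 or a number of a turn 0.15, either way. A call with a gripper value outside its range is refused whole. The fingers move at their own pace and stop on an object; FORCE is the grip in N (left out, the last holds). Time passes only in rows, so rows that do not move let the fingers close. It gives the time, the measured TCP pose, the force, the opening and the grip force at its end, in the units of the state.
- robot.get_state(): the state, without advancing time (a new reading comes with each control period).
- robot.grab_frame(name): name is "scene" or "top" or "wrist"; returns a dict with "image" (480x640x3 uint8, red, green, blue), "intrinsics" (3x3 intrinsics, pixels), "T" (4x4, takes a point from camera to world coordinates). Camera axes: x right, y down, z forward; pixel columns grow to the right and rows downward; lengths in m; the calibration is good to about 2 mm. A picture is of the moment at which its call begins. There is no depth.
- robot.job_done(): hands the job in; it is judged then, once.
The state is a dict: "time_s": time; "joints": joint angles; "qd": joint speeds; "tau": joint torques, N m; "tool_pos": TCP position; "eef_rot": TCP orientation; "force": force on the tool from outside, world axes, zero at the start; "torque": the same for the moment, N m; "grip_width": opening from 0.0 (shut) to 1.0 (fully open); "finger_force": force on a finger pad.
Only numpy, scipy, OpenCV 4.12 (cv2) and the standard library are available. Lean on these libraries where they do the work, as an engineer would, in place of code of your own. Each camera call takes 0.05 s, during which the arm holds its last target. There are 200 camera calls.

## Working session

There is one attempt and no reset: what is moved stays moved. The work goes in short steps, Python scripts to look and compute and a shell command to move; the robot and the scene stay as the last step left them, time stands still between calls to the robot, and variables do not carry over. Pictures are saved under pics/ and viewed, at most 10 in all, crops included, and the job is handed in when it is done.

```bash
mkdir -p pics; python3 - <<'E'
from bench import robot
import cv2,numpy as np,pickle
for n in ["top","scene"]:
    f=robot.grab_frame(n); pickle.dump(f,open(n+".pkl","wb"))
    cv2.imwrite(f"pics/{n}0.png",f["image"][:,:,::-1]); print(n,f["intrinsics"],f["T"].round(3))
print(robot.get_state())
E
```

```text
top [[506.81907858   0.         321.60555259]
 [  0.         506.81907858 240.67082311]
 [  0.           0.           1.        ]] [[ 0.117 -0.971  0.211  0.212]
 [-0.993 -0.115  0.02  -0.083]
 [ 0.005 -0.212 -0.977  1.591]
 [ 0.     0.     0.     1.   ]]
scene [[605.45571761   0.         320.16486253]
 [  0.         605.45571761 235.31369835]
 [  0.           0.           1.        ]] [[-0.327  0.663 -0.673  1.752]
 [ 0.945  0.222 -0.24   0.359]
 [-0.01  -0.715 -0.699  1.379]
 [ 0.     0.     0.     1.   ]]
{'time_s': 0.1, 'joints': array([-1.28429562e+00,  3.77978526e-01,  7.97770202e-02,  1.27441908e+00,
        7.52454019e-06,  1.46049685e+00]), 'qd': array([-1.64649249e-04, -1.15478051e-03,  1.61723067e-03, -1.88766272e-04,
       -1.75727715e-06,  4.57077192e-05]), 'tau': array([ 1.54142632e-03, -4.64692712e+01,  2.70582944e+01,  1.20379479e-02,
       -8.65032939e-05,  1.17714802e-05]), 'tool_pos': array([ 0.22205323, -0.52972758,  0.21626769]), 'eef_rot': array([ 9.80382768e-01,  1.97100978e-01, -7.65077851e-05, -9.08925284e-04]), 'force': array([-0.13809995, -0.72487192,  0.79856535]), 'torque': array([ 0.02116124,  0.06215121, -0.06374308]), 'finger_force': 0.0, 'grip_width': 0.9936469233133698}
```

View pics/top0.png

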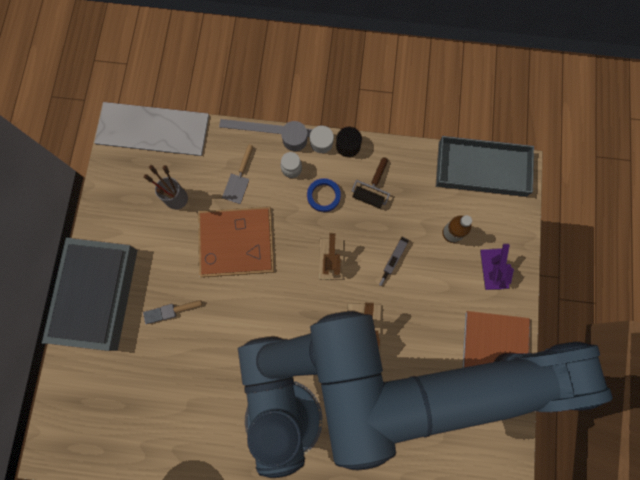

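View pics/scene0.png

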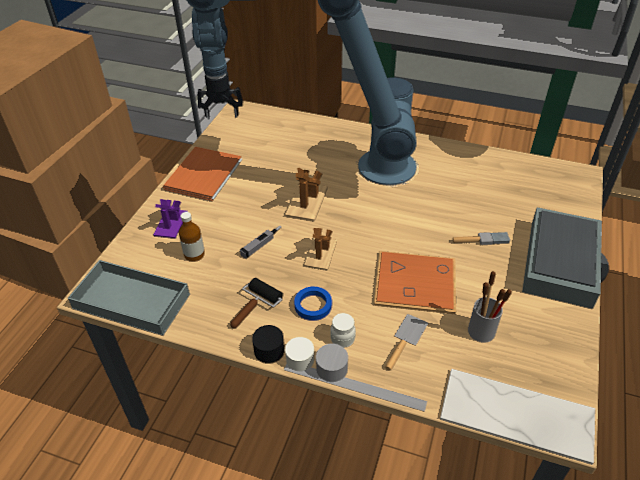

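The top view shows these candidates:
- **Rests:** wooden at (332,258), a larger wooden one half hidden at (368,320), and a purple one at (497,268). In the scene view they are at (320,245), (307,190) and (168,218).
- **Plates:** marked copper at (236,242), and an unmarked one at (497,340).
- **Gauge:** (396,260), with its tip near (381,284).

I choose the wooden rest at (332,258), the marked plate and that gauge. I'll check them in a close crop.

```bash
python3 - <<'E'
import cv2,numpy as np,pickle
t=pickle.load(open("top.pkl","rb"))["image"];s=pickle.load(open("scene.pkl","rb"))["image"]
a=cv2.resize(t[225:300,310:420],(800,545),interpolation=cv2.INTER_CUBIC)
cv2.imwrite("pics/c1.png",a[:,:,::-1])
b=cv2.resize(s[165:285,230:390],(800,600),interpolation=cv2.INTER_CUBIC)
cv2.imwrite("pics/c2.png",b[:,:,::-1])
c=cv2.resize(t[200:285,190:290],(700,595),interpolation=cv2.INTER_CUBIC)
cv2.imwrite("pics/c3.png",c[:,:,::-1])
E
```

```text
(no output)
```

View pics/c1.png

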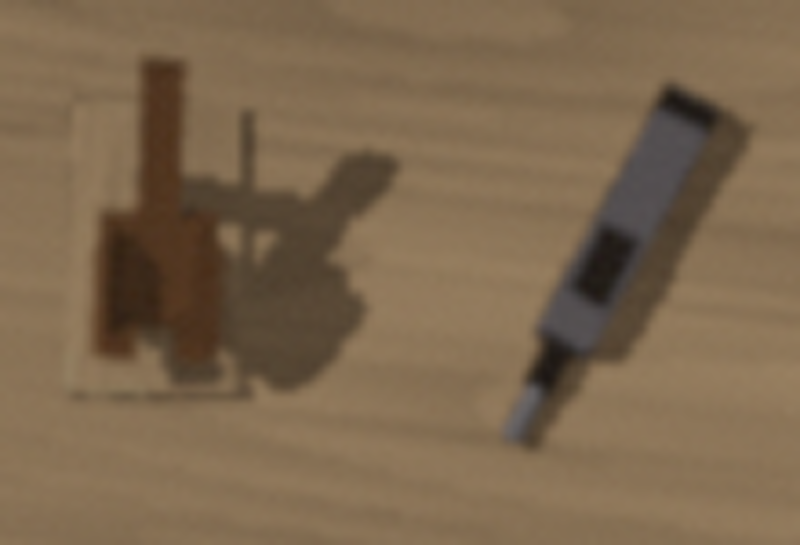

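View pics/c2.png

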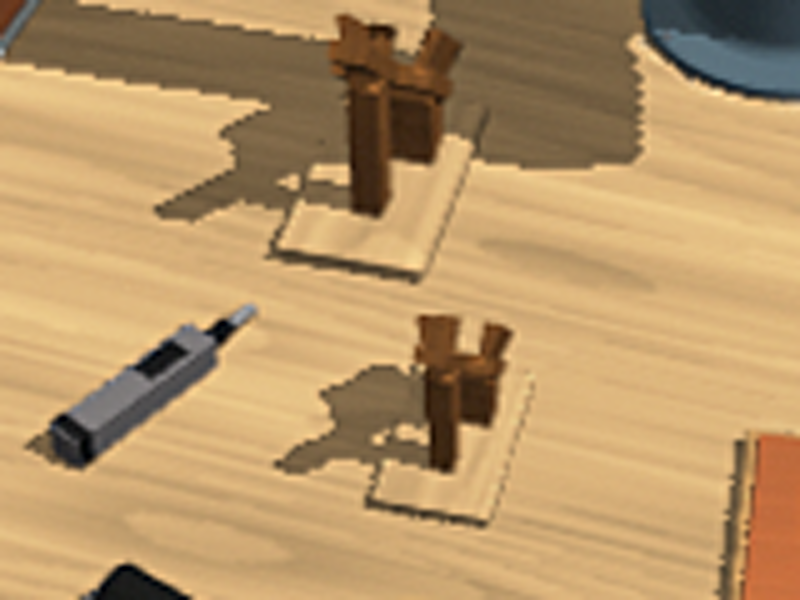

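View pics/c3.png

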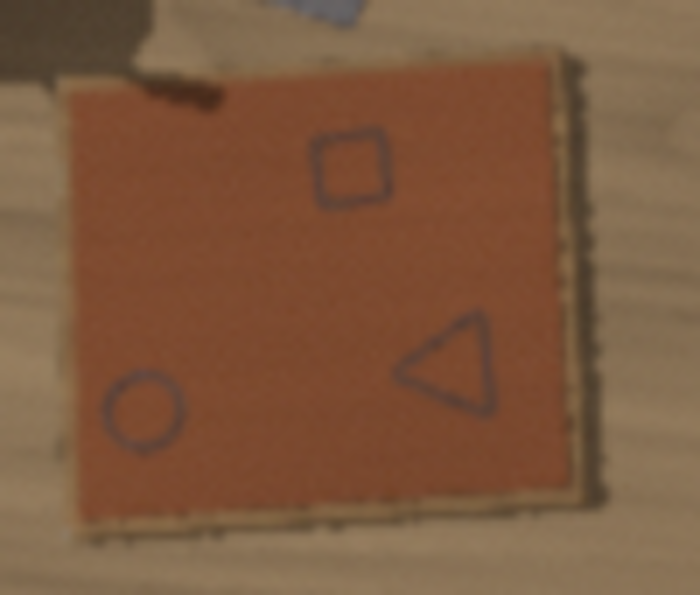

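The crops confirm the choice:
- **Rest (c1):** the flared walls and stop blocks are at the bottom, c1 (160,330), so the low end faces the robot. The rail top is at c1 (162,65).
- **Gauge (c1):** lies screen up, with its tip at (515,440) and butt at (695,102).
- **Size (c2):** the other wooden rest is clearly larger.
- **Marks (c3):** ring (145,411), square (351,168), triangle (457,366).

Next I'll turn these into positions.

```bash
cat >h.py <<'E'
import numpy as np,cv2,pickle
from scipy.spatial.transform import Rotation as R
def ray(f,uv,z):
    uv=np.atleast_2d(uv).astype(float); K=f["intrinsics"];T=f["T"]
    d=np.c_[(uv-K[:2,2])/[K[0,0],K[1,1]],np.ones(len(uv))]@T[:3,:3].T
    return T[:3,3]+d*((z-T[2,3])/d[:,2])[:,None]
def proj(f,p):
    p=np.atleast_2d(p);T=f["T"];c=(p-T[:3,3])@T[:3,:3];K=f["intrinsics"]
    return c[:,:2]/c[:,2:]*[K[0,0],K[1,1]]+K[:2,2]
E
python3 - <<'E'
from h import *
np.set_printoptions(precision=4,suppress=True)
t=pickle.load(open("top.pkl","rb"));s=pickle.load(open("scene.pkl","rb"))
c1=lambda p:(np.array(p,float)+.5)/(800/110)-.5+[310,225]
c3=lambda p:(np.array(p,float)+.5)/7-.5+[190,200]
c2=lambda p:(np.array(p,float)+.5)/5-.5+[230,165]
print("rest base z.01",ray(t,c1([(75,103),(68,390),(245,390)]),.01))
print("rest scene z.01", ray(s,c2([(372,500),(488,520),(533,378)]),.01))
print("gauge: tip",ray(t,c1((515,440)),.013),"butt corners",ray(t,c1([(672,85),(722,120)]),.026),"shoulder corners",ray(t,c1([(535,335),(598,355)]),.026))
print("gauge scene tip",ray(s,c2((255,309)),.013),"butt top corners",ray(s,c2([(55,420),(92,437)]),.026),"shoulder",ray(s,c2([(185,325),(215,345)]),.026))
print("marks top",ray(t,c3([(145,411),(351,168),(457,366)]),.015))
for n,f,roi in(("top",t,(200,285,190,290)),("scene",s,(245,315,365,465))):
    im=f["image"][roi[0]:roi[1],roi[2]:roi[3]].astype(int)
    r,g,b=im[...,0],im[...,1],im[...,2]
    cop=((r>1.6*g)&(r>1.8*b)).astype(np.uint8)
    cs,_=cv2.findContours(cop,cv2.RETR_EXTERNAL,2);c=max(cs,key=cv2.contourArea)
    q=ray(f,cv2.boxPoints(cv2.minAreaRect(ray(f,c[:,0]+[roi[2],roi[0]],.015)[:,:2].astype(np.float32)*1) ).mean(0) if 0 else [0,0],.015)
    rect=cv2.minAreaRect(ray(f,c[:,0]+[roi[2],roi[0]],.015)[:,:2].astype(np.float32));print(n,"plate",rect)
    inn=cv2.erode(cv2.drawContours(np.zeros_like(cop),[c],-1,1,-1),np.ones((5,5)))
    m=((b>0.62*r)&(inn>0)).astype(np.uint8)
    k,l,st,ce=cv2.connectedComponentsWithStats(m,connectivity=8)
    for i in range(1,k):
        if st[i,4]>8:
            w=ray(f,np.argwhere(l==i)[:,::-1]+[roi[2],roi[0]],.015)[:,:2]
            print(st[i],"ctr",cv2.minEnclosingCircle(w.astype(np.float32)),w.mean(0))
E
```

```text
rest base z.01 [[ 0.5581 -0.0439  0.01  ]
 [ 0.4317 -0.0558  0.01  ]
 [ 0.4407 -0.1318  0.01  ]]
rest scene z.01 [[ 0.571  -0.1151  0.01  ]
 [ 0.564  -0.042   0.01  ]
 [ 0.438  -0.0539  0.01  ]]
gauge: tip [[ 0.4323 -0.2494  0.013 ]] butt corners [[ 0.5932 -0.3016  0.026 ]
 [ 0.5802 -0.3246  0.026 ]] shoulder corners [[ 0.4766 -0.2524  0.026 ]
 [ 0.4711 -0.28    0.026 ]]
gauge scene tip [[ 0.4377 -0.2457  0.013 ]] butt top corners [[ 0.5839 -0.3214  0.026 ]
 [ 0.5901 -0.2934  0.026 ]] shoulder [[ 0.4785 -0.2773  0.026 ]
 [ 0.4896 -0.2519  0.026 ]]
marks top [[0.4536 0.2919 0.015 ]
 [0.5762 0.2168 0.015 ]
 [0.4906 0.1553 0.015 ]]
top plate ((0.5192787647247314, 0.2235015630722046), (0.19583304226398468, 0.21629920601844788), 10.734089851379395)
scene plate ((0.5239716172218323, 0.22340038418769836), (0.20097830891609192, 0.22041001915931702), 10.663724899291992)
[26 16 14 11 25] ctr ((0.4892132580280304, 0.15566059947013855), 0.02410910278558731) [0.4884 0.1615]
[72 20  5  8 11] ctr ((0.4586406648159027, 0.2847188413143158), 0.014648087322711945) [0.4607 0.2804]
[78 20  6  8 12] ctr ((0.4542902410030365, 0.2976764440536499), 0.014940186403691769) [0.453  0.3017]
[43 43  7  4  9] ctr ((0.568793773651123, 0.22006289660930634), 0.010179870761930943) [0.565  0.2212]
[42 50  8  2  9] ctr ((0.5917342901229858, 0.22387777268886566), 0.010657869279384613) [0.5928 0.2253]
```

```bash
python3 - <<'E'
from h import *
from bench import robot
np.set_printoptions(precision=4,suppress=True)
s=pickle.load(open("scene.pkl","rb"));t=pickle.load(open("top.pkl","rb"))
c2=lambda p:(np.array(p,float)+.5)/5-.5+[230,165]
print("big rest",ray(s,c2([(275,250),(420,275),(490,115)]),.01), "top of it",ray(s,c2([(340,20),(460,40)]),.13))
print("small wall tops",ray(s,c2([(438,317),(499,327)]),.0938))
f=robot.grab_frame("wrist");st=robot.get_state()
Rt=R.from_quat(st["eef_rot"]).as_matrix()
T=np.eye(4);T[:3,:3]=Rt;T[:3,3]=st["tool_pos"]
print(np.linalg.inv(T)@f["T"],f["intrinsics"]);print(Rt)
E
```

```text
big rest [[ 0.3771 -0.2556  0.01  ]
 [ 0.3695 -0.1551  0.01  ]
 [ 0.1981 -0.1636  0.01  ]] top of it [[ 0.2726 -0.2437  0.13  ]
 [ 0.2675 -0.161   0.13  ]]
small wall tops [[ 0.4864 -0.1004  0.0938]
 [ 0.4829 -0.0621  0.0938]]
[[ 0.0004 -0.9579 -0.287   0.0729]
 [ 1.      0.0004 -0.     -0.0007]
 [ 0.0002 -0.287   0.9579 -0.156 ]
 [ 0.      0.      0.      1.    ]] [[414.0137   0.     322.3617]
 [  0.     414.0137 240.6621]
 [  0.       0.       1.    ]]
[[ 0.9223  0.3865 -0.0004]
 [ 0.3865 -0.9223  0.0015]
 [ 0.0002 -0.0016 -1.    ]]
```

```bash
python3 -m crank '[[4,-0.9,0,0,0,0,-1],[4,-0.9,0,0,0,0,-1],[4,-0.9,0,0,0,0,-1],[4,-0.9,0,0,0,0,-1],[4,-0.9,0,0,0,0,-1],[4,-0.9,0,0,0,0,-1],[4,-0.9,0,0,0,0,-1],[4,-0.9,0,0,0,0,-1],[4,-0.9,0,0,0,0,-1],[3.2,-0.9,0,0,0,0,-1],[0,0,0,0,0,0.132,-1],[0,0,0,0,0,0.132,-1],[0,0,0,0,0,0.132,-1],[0,0,0,0,0,0.132,-1],[0,0,0,0,0,0.132,-1],[0,0,0,0,0,0.13,-1],[0,0,0,0,0,0,-1]]' && python3 - <<'E'
from h import *
from bench import robot
np.set_printoptions(precision=4,suppress=True)
f=robot.grab_frame("wrist");st=robot.get_state();pickle.dump(f,open("w1.pkl","wb"))
cv2.imwrite("pics/w1.png",f["image"][:,:,::-1])
print(st["joints"],R.from_quat(st["eef_rot"]).as_matrix())
E
```

```text
time_s: 1.85
tool_pos: [0.5488, -0.2957, 0.2167]
eef_rot: [0.981, -0.195, -0.0, -0.0]
force: [0.1, 0.1, -0.0]
grip_width: 1.003
finger_force: 0.0
[-0.5959  0.4818  0.2402  1.3298 -0.0001  2.9363] [[ 0.9247 -0.3808 -0.0006]
 [-0.3808 -0.9247  0.0003]
 [-0.0007 -0.0001 -1.    ]]
```

View pics/w1.png

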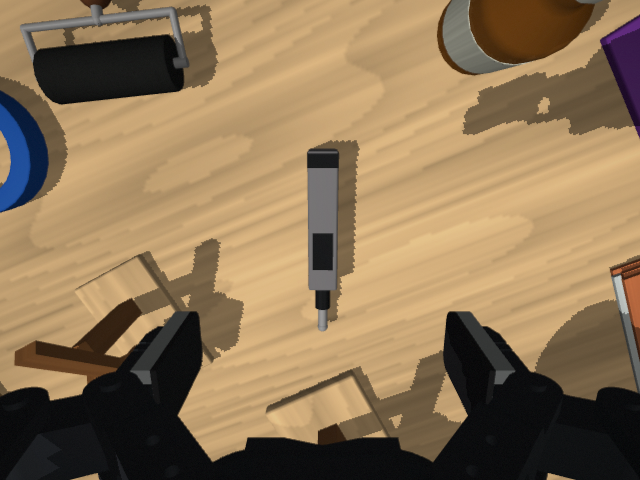

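The wrist view shows the gauge centred and upright in the image: butt edge at v≈150 for u 308–338, shoulder at v≈290, tip at (323,330). The rest's base corners are at (76,290), (150,252) and (212,358).

```bash
python3 - <<'E'
from h import *
np.set_printoptions(precision=4,suppress=True)
f=pickle.load(open("w1.pkl","rb"))
P=ray(f,[(308,151),(338,151),(309,290),(331,290)],.026);print(P)
print("tip",ray(f,(323,330),.013))
print("base",ray(f,[(76,290),(150,252),(212,358)],.01))
im=f["image"].astype(int);sub=im[145:335,290:345];m=((sub.max(2)-sub.min(2)<30)&(sub.sum(2)>0)).astype(np.uint8)
k,l,st,ce=cv2.connectedComponentsWithStats(m);i=1+st[1:,4].argmax();print(st[i]+[290,145,0,0,0])
E
```

```text
[[ 0.5952 -0.3018  0.026 ]
 [ 0.5858 -0.3246  0.026 ]
 [ 0.4812 -0.2542  0.026 ]
 [ 0.4736 -0.2727  0.026 ]]
tip [[ 0.4323 -0.2477  0.013 ]]
base [[ 0.5595 -0.0467  0.01  ]
 [ 0.566  -0.1304  0.01  ]
 [ 0.4443 -0.1326  0.01  ]]
[ 307  148   32  183 4693]
```

```bash
python3 -m crank '[[0,0,4.5,0,0,0,-1],[0,0,4.5,0,0,0,-1],[0,0,4.5,0,0,0,-1],[0,0,4,0,0,0,-1],[0,0,1.8,0,0,0,-1],[0,0,0,0,0,0,-1],[0,0,0,0,0,0,1],[0,0,0,0,0,0,1],[0,0,0,0,0,0,1],[0,0,0,0,0,0,1],[0,0,0,0,0,0,1],[0,0,0,0,0,0,1],[0,0,0,0,0,0,1],[0,0,0,0,0,0,1]]' 60; python3 -m crank '[[0,0,-4,0,0,0,1],[0,0,-4,0,0,0,1],[0,0,-4,0,0,0,1],[0,0,-4,0,0,0,1],[0,0,-4,0,0,0,1],[0,0,-3,0,0,0,1],[0,0,0,0,0,0,1]]'
```

```text
time_s: 3.3
tool_pos: [0.5489, -0.2958, 0.0241]
eef_rot: [0.981, -0.195, -0.0, 0.0]
force: [-0.1, 0.6, 1.0]
grip_width: -0.002
finger_force: 0.0
time_s: 4.0
tool_pos: [0.5511, -0.2973, 0.2597]
eef_rot: [0.981, -0.195, 0.004, 0.002]
force: [0.6, -0.6, 0.1]
grip_width: 0.001
finger_force: 0.0
```

The grip shut on nothing, so I'll look before trying again.

```bash
python3 - <<'E'
from h import *
from bench import robot
np.set_printoptions(precision=4,suppress=True)
f=robot.grab_frame("wrist");st=robot.get_state();pickle.dump(f,open("w2.pkl","wb"))
cv2.imwrite("pics/w2.png",f["image"][:,:,::-1])
print(st["joints"],st["tool_pos"],st["grip_width"])
T=np.eye(4);T[:3,:3]=R.from_quat(st["eef_rot"]).as_matrix();T[:3,3]=st["tool_pos"]
print(np.linalg.inv(T)@f["T"])
E
```

```text
[-0.5959  0.4792  0.3387  1.4247 -0.      2.9389] [ 0.5504 -0.2968  0.2568] 0.0015892347235330448
[[ 0.0004 -0.959  -0.2834  0.0728]
 [ 1.      0.0003  0.0006 -0.0002]
 [-0.0005 -0.2834  0.959  -0.1592]
 [ 0.      0.      0.      1.    ]]
```

View pics/w2.png

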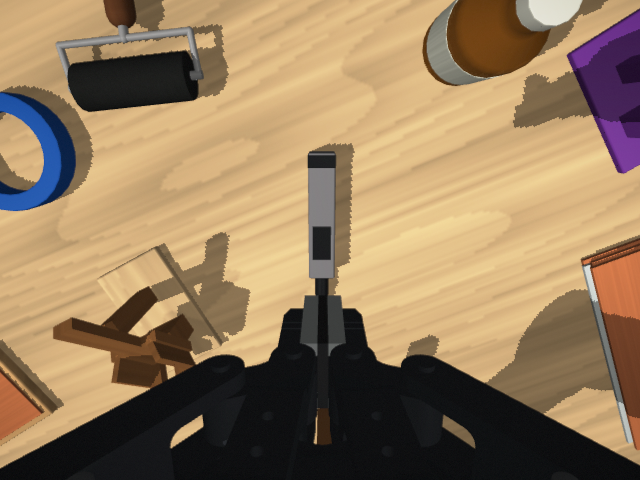

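The gripper has shut, and the gauge still lies ahead of it: butt at v≈152, shoulder at v≈277, u≈322. I'll measure where it is now.

```bash
python3 - <<'E'
from h import *
from bench import robot
np.set_printoptions(precision=4,suppress=True)
f=pickle.load(open("w2.pkl","rb"))
print(ray(f,[(308,153),(335,153),(309,277),(335,277)],.026),robot.get_state()["time_s"])
f1=pickle.load(open("w1.pkl","rb"))
for n in("top","scene"):
    f=robot.grab_frame(n);pickle.dump(f,open(n+"2.pkl","wb"));
    o=pickle.load(open(n+".pkl","rb"))
    print(n,np.abs(f["T"]-o["T"]).max())
    s=(slice(225,300),slice(365,420)) if n=="top" else (slice(215,270),slice(230,290))
    a=f["image"][s];b=o["image"][s];cv2.imwrite(f"pics/{n}2.png",cv2.resize(np.hstack([b,a]),None,fx=5,fy=5)[:,:,::-1])
    g=proj(f,[(.5489,-.2958,.024),(.5504,-.2968,.2568),(.5504,-.2968,.2348)]);print(g)
a=cv2.imread("pics/top2.png");b=cv2.imread("pics/scene2.png");w=max(a.shape[1],b.shape[1])
pad=lambda x:np.pad(x,((0,0),(0,w-x.shape[1]),(0,0)))
o=np.vstack([pad(a),pad(b)]);cv2.imwrite("pics/cmp.png",cv2.resize(o,None,fx=.85,fy=.85));print(o.shape)
E
```

```text
[[ 0.5954 -0.3014  0.026 ]
 [ 0.5858 -0.3244  0.026 ]
 [ 0.4822 -0.2543  0.026 ]
 [ 0.4722 -0.2785  0.026 ]] 4.05
top 0.0
[[398.8517 249.7895]
 [412.49   232.5917]
 [411.0491 234.411 ]]
scene 0.0
[[252.6493 243.3868]
 [245.0756 186.8802]
 [245.8018 192.6911]]
(650, 600, 3)
```

View pics/cmp.png

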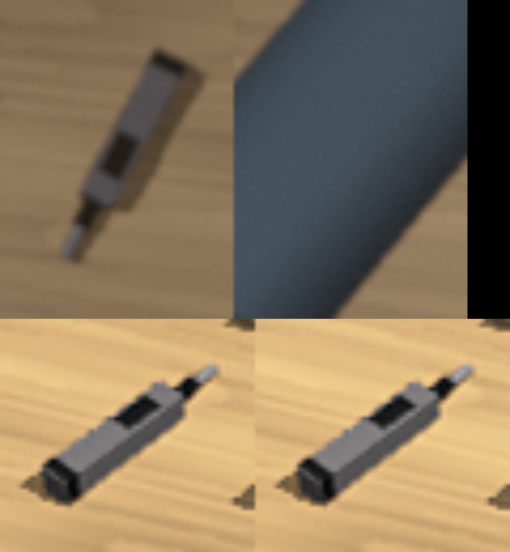

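The gauge has not moved (lower pair, before and after), so the fingers shut above or beside it. I'll compare the drawn gripper in the scene view with the predicted fingertip pixel (246,193).

```bash
python3 - <<'E'
from h import *
f=pickle.load(open("scene2.pkl","rb"))
a=cv2.resize(f["image"][130:270,190:310],None,fx=4.2,fy=4.2,interpolation=cv2.INTER_CUBIC)
cv2.imwrite("pics/s3.png",a[:,:,::-1])
E
```

```text
(no output)
```

View pics/s3.png

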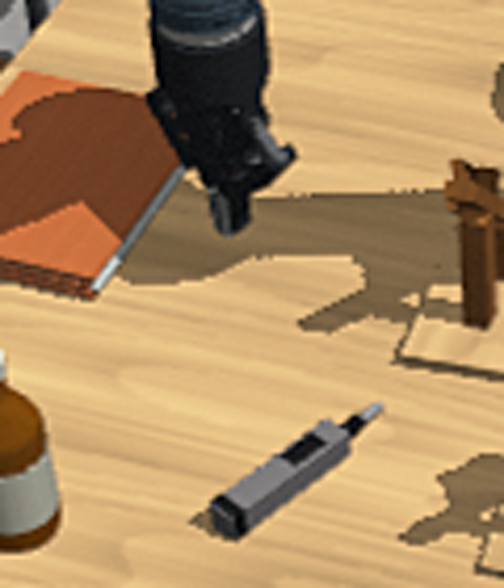

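The drawn fingertip is at scene (245,186), about 7 px above the prediction. So the real fingertips stand about 25 mm farther back than the stated tool frame. To measure it, I'll touch the bare table beside the gauge with shut fingers.

```bash
python3 -m crank '[[0,-3,0,0,0,0,1],[0,-3,0,0,0,0,1],[0,0,4,0,0,0,1],[0,0,4,0,0,0,1],[0,0,4,0,0,0,1],[0,0,4,0,0,0,1],[0,0,4,0,0,0,1],[0,0,3,0,0,0,1],[0,0,1,0,0,0,1],[0,0,0,0,0,0,1],[0,0,0,0,0,0,1]]'; for i in 1; do python3 -m crank '[[0,0,0.4,0,0,0,1],[0,0,0,0,0,0,1]]'; done; python3 -m crank '[[0,0,0.3,0,0,0,1],[0,0,0,0,0,0,1]]'
```

```text
time_s: 5.25
tool_pos: [0.5724, -0.2407, 0.0149]
eef_rot: [0.981, -0.195, 0.0, 0.0]
force: [0.1, 0.3, -0.2]
grip_width: 0.001
finger_force: 0.0
time_s: 5.45
tool_pos: [0.573, -0.241, 0.0114]
eef_rot: [0.981, -0.195, 0.001, 0.0]
force: [0.1, -0.9, -0.4]
grip_width: -0.002
finger_force: 0.0
time_s: 5.65
tool_pos: [0.5721, -0.2405, 0.0073]
eef_rot: [0.981, -0.195, 0.0, 0.0]
force: [-0.6, 0.9, 0.5]
grip_width: -0.0
finger_force: 0.0
```

```bash
python3 -m crank '[[0,0,0.3,0,0,0,1],[0,0,0,0,0,0,1]]'|grep -E "pos|force"; python3 -m crank '[[0,0,0.3,0,0,0,1],[0,0,0,0,0,0,1]]'|grep -E "pos|force"; python3 -m crank '[[0,0,0.2,0,0,0,1],[0,0,0,0,0,0,1]]'|grep -E "pos|force"
```

```text
tool_pos: [0.5717, -0.2403, 0.0037]
force: [0.0, -0.1, -0.2]
finger_force: 0.0
tool_pos: [0.5717, -0.2403, 0.0006]
force: [0.1, 0.1, 0.0]
finger_force: 0.0
tool_pos: [0.5718, -0.2403, -0.0012]
force: [0.1, -0.3, -0.6]
finger_force: 0.0
```

```bash
for r in 1; do python3 -m crank '[[0,0,0.2,0,0,0,1],[0,0,0,0,0,0,1]]'|grep -E "pos|^force"; done; python3 -m crank '[[0,0,0.2,0,0,0,1],[0,0,0,0,0,0,1]]'|grep -E "pos|^force"; python3 -m crank '[[0,0,0.2,0,0,0,1],[0,0,0,0,0,0,1]]'|grep -E "pos|^force"
```

```text
tool_pos: [0.5718, -0.2404, -0.0032]
force: [-0.5, -0.8, -1.1]
tool_pos: [0.5718, -0.2403, -0.0052]
force: [0.0, -0.1, -0.5]
tool_pos: [0.5718, -0.2404, -0.0072]
force: [0.3, -0.1, 0.1]
```

```bash
python3 - <<'E'
from bench import robot
s=robot.get_state();print(s["force"],s["tool_pos"])
E
```

```text
[ 0.29977805 -0.14604589  0.09728315] [ 0.57181267 -0.24037637 -0.0071509 ]
```

```bash
python3 -m crank '[[0,0,0.2,0,0,0,1],[0,0,0,0,0,0,1]]'|grep -E "pos|^force"; python3 -m crank '[[0,0,0.2,0,0,0,1],[0,0,0,0,0,0,1]]'|grep -E "pos|^force"; python3 -m crank '[[0,0,0.2,0,0,0,1],[0,0,0,0,0,0,1]]'|grep -E "pos|^force"
```

```text
tool_pos: [0.5718, -0.2403, -0.0092]
force: [0.4, -0.8, -0.9]
tool_pos: [0.5718, -0.2404, -0.0112]
force: [-1.4, 0.5, 0.2]
tool_pos: [0.5718, -0.2404, -0.0132]
force: [-0.6, -0.3, -0.8]
```

```bash
python3 - <<'E'
from h import *
from bench import robot
np.set_printoptions(precision=4,suppress=True)
f=robot.grab_frame("wrist");pickle.dump(f,open("w4.pkl","wb"));st=robot.get_state()
T=np.eye(4);T[:3,:3]=R.from_quat(st["eef_rot"]).as_matrix();T[:3,3]=st["tool_pos"]
print((np.linalg.inv(T)@f["T"])[:3,3],st["joints"])
# stationary background reprojection: match features w2 <-> w4 to test the height
a=pickle.load(open("w1.pkl","rb"));b=pickle.load(open("w2.pkl","rb"))
g=lambda f:cv2.cvtColor(f["image"],cv2.COLOR_RGB2GRAY)
s=cv2.SIFT_create();k1,d1=s.detectAndCompute(g(b),None);t=pickle.load(open("scene.pkl","rb"));k2,d2=s.detectAndCompute(g(f),None)
m=[x for x,y in cv2.BFMatcher().knnMatch(d1,d2,k=2) if x.distance<.75*y.distance]
A=ray(b,[k1[x.queryIdx].pt for x in m],0)[:,:2];B=ray(f,[k2[x.trainIdx].pt for x in m],0)[:,:2]
M,i=cv2.estimateAffinePartial2D(A,B,ransacReprojThreshold=.004);print(len(m),i.sum(),M)
E
```

```text
[ 0.0725 -0.0003 -0.156 ] [-0.5002  0.6233 -0.1444  0.8035 -0.0001  3.0347]Traceback (most recent call last):
  File "<stdin>", line 13, in <module>
cv2.error: OpenCV(4.12.0) /io/opencv/modules/calib3d/src/ptsetreg.cpp:1108: error: (-215:Assertion failed) count >= 0 && to.checkVector(2) == count in function 'estimateAffinePartial2D'
```

```bash
python3 - <<'E'
from h import *
from bench import robot
np.set_printoptions(precision=4,suppress=True,linewidth=150)
o=pickle.load(open("scene.pkl","rb"));f=robot.grab_frame("scene");pickle.dump(f,open("scene4.pkl","wb"));t=robot.grab_frame("top");pickle.dump(t,open("top4.pkl","wb"))
p=proj(f,[(.5718,-.2404,z) for z in(-.035,-.013,0,.015,.03)]);print(p)
d=f["image"].astype(int).sum(2)
u=int(p[2,0]);v=int(p[2,1])
print("rows",v-24,"cols",u-10);print(d[v-24:v+8,u-10:u+11])
E
```

```text
[[267.3658 265.2154]
 [266.8742 260.4766]
 [266.5799 257.6404]
 [266.2369 254.334 ]
 [265.8901 250.9907]]
rows 233 cols 256
[[ 59  46  49  51  64  68  69  79  79  81  82  87  80  99  92  96  89  70 178 442 608]
 [ 64  61  52  45  59  70  68  71  82  75  82  82  87  88  89  96  99  49 377 621 586]
 [ 64  44  55  53  63  71  65  71  72  83  79  86  83  87  92  88  85  53 252 497 568]
 [ 50  49  44  59  59  71  77  71  78  87  75  76  68  69  77  91 103  87 166 426 579]
 [ 53  53  54  32  52  41  42  63  65  49  42  59  60  66  74  94 159 186  13 331 577]
 [ 63  59  41  55  49  52  59  85  88  58  62  41  49  60  91 112 194 228  69 247 516]
 [131  64  46  40  48  56  63  65  56  55  50  53  45  59  74 101 146 263 255 287 548]
 [ 91 123  57  52  54  51  46  55  70  59  53  54  58  53  64  89 148 274 336 446 618]
 [ 51  56  54  35  50  54  51  59  77  48  57  52  43  51  57  60 125 270 333 360 502]
 [ 46  52  53  46  49  50  45  65  54  49  49  51  61  43  43  47  45 196 340 318 348]
 [ 49  53  50  66  57  50  43  64  52  52  46  50  51  29  26 107 159 142 248 327 315]
 [ 55  29  40  52  
[... 1108 characters left out ...]
17]
 [309 307 308 309 312 315 286 156 117 202 137  18  59  90 280 505 563 553 562 567 562]
 [304 303 298 299 300 310 292 203 145 192 128  13 143 287 435 547 522 522 524 532 540]
 [276 282 287 292 292 299 302 263 176 196 145 143 409 597 566 546 534 524 524 519 511]
 [274 272 269 275 271 271 289 337 335 303 273 418 574 560 564 555 548 542 537 527 521]
 [289 299 290 278 263 240 360 535 533 532 538 540 533 530 534 543 554 555 557 551 549]
 [272 286 289 286 300 330 400 524 500 483 486 488 485 487 493 506 509 522 529 539 545]
 [295 267 267 285 424 568 549 541 534 527 514 500 485 480 477 479 479 489 494 497 510]
 [471 298 306 404 548 527 526 522 518 527 529 533 532 525 515 495 484 473 477 482 489]]
```

Pixel rows put the fingertip at about table height (row ~259). Both scene views agree that the fingers are about 35 mm shorter along tool z than stated. I'll take small steps down to find the contact exactly.

```bash
python3 -m crank '[[0,0,0.1,0,0,0,1],[0,0,0,0,0,0,1],[0,0,0,0,0,0,1]]'|grep -E "pos|^force"; python3 -m crank '[[0,0,0.1,0,0,0,1],[0,0,0,0,0,0,1],[0,0,0,0,0,0,1]]'|grep -E "pos|^force"
```

```text
tool_pos: [0.572, -0.2405, -0.0139]
force: [0.2, -0.1, 0.1]
tool_pos: [0.5721, -0.2405, -0.0141]
force: [-1.6, 0.6, 5.3]
```

```bash
python3 -m crank '[[0,0,0.1,0,0,0,1],[0,0,0,0,0,0,1],[0,0,0,0,0,0,1]]'|grep -E "pos|^force"
```

```text
tool_pos: [0.5721, -0.2405, -0.0142]
force: [-3.8, 1.6, 11.8]
```

The shut fingertips touch the table at a reported z of −0.014, so the true tool lies 36 mm behind the reported one along tool z. I'll use that correction and grasp again.

```bash
python3 -m crank '[[0,0,-3,0,0,0,1],[0,0,-3,0,0,0,-1],[0,3,0,0,0,0,-1],[0,3,0,0,0,0,-1],[0,0,0,0,0,0,-1],[0,0,0,0,0,0,-1],[0,0,0,0,0,0,-1]]' 60; python3 -m crank '[[0,0,3,0,0,0,-1],[0,0,2.4,0,0,0,-1],[0,0,0,0,0,0,-1]]'; python3 -m crank '[[0,0,0,0,0,0,1],[0,0,0,0,0,0,1],[0,0,0,0,0,0,1],[0,0,0,0,0,0,1],[0,0,0,0,0,0,1],[0,0,0,0,0,0,1],[0,0,0,0,0,0,1]]' 60
```

```text
time_s: 9.2
tool_pos: [0.549, -0.2951, 0.0439]
eef_rot: [0.981, -0.195, -0.0, -0.0]
force: [0.5, -0.0, -0.7]
grip_width: 0.992
finger_force: 0.0
time_s: 9.5
tool_pos: [0.5463, -0.2927, -0.0136]
eef_rot: [0.981, -0.195, -0.003, -0.002]
force: [-0.4, 0.3, 0.5]
grip_width: 1.005
finger_force: 0.0
time_s: 10.2
tool_pos: [0.5501, -0.2966, -0.0085]
eef_rot: [0.981, -0.195, 0.001, 0.0]
force: [0.5, 0.7, 5.6]
grip_width: 0.297
finger_force: 60.6
```

```bash
python3 -m crank '[[0,0,-4,0,0,0,1],[0,0,-4,0,0,0,1],[0,0,-4,0,0,0,1],[0,0,-4,0,0,0,1],[0,0,-4,0,0,0,1],[0,0,-3,0,0,0,1],[0,0,0,0,0,0,1],[0,0,0,0,0,0,1]]'; python3 - <<'E'
from h import *
np.set_printoptions(precision=4,suppress=True)
t=pickle.load(open("top.pkl","rb"));s=pickle.load(open("scene.pkl","rb"))
c1=lambda p:(np.array(p,float)+.5)/(800/110)-.5+[310,225]
c2=lambda p:(np.array(p,float)+.5)/5-.5+[230,165]
for n,p,z in(("wall up edge",(161,212),.08),("wall up edge",(161,212),.094),("wall low",(155,357),.062),("wall low",(155,357),.04),("rail end",(163,63),.12),("rail end",(163,63),.10)):print(n,z,ray(t,c1(p),z))
for z in(.09,.094,.1):print("sc wall in/out tops",z,ray(s,c2([(418,316),(458,318),(487,325),(512,328)]),z))
for z in(.09,.1,.11,.12,.13):print("sc rail top?",z,ray(s,c2([(427,378),(458,372)]),z))
E
```

```text
time_s: 11.0
tool_pos: [0.5491, -0.296, 0.22]
eef_rot: [0.981, -0.195, 0.0, 0.0]
force: [-0.2, 0.3, -1.7]
grip_width: 0.289
finger_force: 59.8
wall up edge 0.08 [[ 0.5008 -0.0867  0.08  ]]
wall up edge 0.094 [[ 0.4981 -0.0867  0.094 ]]
wall low 0.062 [[ 0.4425 -0.0912  0.062 ]]
wall low 0.04 [[ 0.4459 -0.0914  0.04  ]]
rail end 0.12 [[ 0.5549 -0.0805  0.12  ]]
rail end 0.1 [[ 0.5596 -0.0804  0.1   ]]
sc wall in/out tops 0.09 [[ 0.4857 -0.1138  0.09  ]
 [ 0.4795 -0.0898  0.09  ]
 [ 0.4798 -0.0709  0.09  ]
 [ 0.4774 -0.0555  0.09  ]]
sc wall in/out tops 0.094 [[ 0.4896 -0.1123  0.094 ]
 [ 0.4835 -0.0884  0.094 ]
 [ 0.4837 -0.0695  0.094 ]
 [ 0.4814 -0.0542  0.094 ]]
sc wall in/out tops 0.1 [[ 0.4955 -0.1101  0.1   ]
 [ 0.4894 -0.0863  0.1   ]
 [ 0.4896 -0.0675  0.1   ]
 [ 0.4873 -0.0522  0.1   ]]
sc rail top? 0.09 [[ 0.5351 -0.0905  0.09  ]
 [ 0.5243 -0.0744  0.09  ]]
sc rail top? 0.1 [[ 0.5445 -0.087   0.1   ]
 [ 0.5338 -0.071   0.1   ]]
sc rail top? 0.11 [[ 0.554  -0.0835  0.11  ]
 [ 0.5433 -0.0677  0.11  ]]
sc rail top? 0.12 [[ 0.5634 -0.08    0.12  ]
 [ 0.5528 -0.0643  0.12  ]]
sc rail top? 0.13 [[ 0.5728 -0.0765  0.13  ]
 [ 0.5623 -0.061   0.13  ]]
```

```bash
cat >>h.py <<'E'
def delta(target,st):
    "shift in cm along the tool axes to bring the reported TCP to target"
    return (np.array(target)-st["tool_pos"])@R.from_quat(st["eef_rot"]).as_matrix()*100
def turn(Rd,st): return R.from_matrix(R.from_quat(st["eef_rot"]).as_matrix().T@Rd).as_rotvec()
def toolR(yaw,tilt):
    "tilt: tool z tipped outward from straight down; tool x upward/outward along yaw"
    c,s=np.cos(yaw),np.sin(yaw);h=np.array([c,s,0]);k=np.array([0,0,1.])
    x=h*np.cos(tilt)+k*np.sin(tilt);z=h*np.sin(tilt)-k*np.cos(tilt);return np.c_[x,np.cross(z,x),z]
E
python3 -m crank '[[0,0,0,0,0,-0.121,1],[0,0,0,0,0,-0.121,1],[0,0,0,0,0,-0.121,1],[0,0,0,0,0,-0.121,1],[0,0,0,0,0.131,0,1],[0,0,0,0,0.131,0,1],[0,0,0,0,0.131,0,1],[0,0,0,0,0.131,0,1],[0,0,0,0,0.131,0,1],[0,0,0,0,0.13,0,1],[0,0,0,0,0,0,1],[0,0,0,0,0,0,1]]'; python3 - <<'E'
from h import *
from bench import robot
np.set_printoptions(precision=4,suppress=True)
st=robot.get_state();print(st["joints"],turn(toolR(.094,np.pi/4),st),delta((.4885,-.0872,.22),st),delta((.4885,-.0872,.1546),st))
E
```

```text
time_s: 12.2
tool_pos: [0.5471, -0.2944, 0.217]
eef_rot: [0.924, 0.04, 0.38, -0.019]
force: [0.3, -0.4, -0.6]
grip_width: 0.291
finger_force: 59.7
[-0.9209  0.0756 -0.6074  0.4074  0.6402  2.2953] [-0.0004  0.0058 -0.0067] [ -2.6918 -21.1635  -2.9386] [ -7.2894 -21.1309   1.7124]
```

```bash
python3 -m crank '[[-0.45,-3.53,-0.49,0,0,0,1],[-0.45,-3.53,-0.49,0,0,0,1],[-0.45,-3.53,-0.49,0,0,0,1],[-0.45,-3.53,-0.49,0,0,0,1],[-0.45,-3.53,-0.49,0,0,0,1],[-0.45,-3.53,-0.49,0,0.006,-0.006,1],[-1.6,0,1.6,0,0,0,1],[-1.6,0,1.6,0,0,0,1],[-1.4,0,1.4,0,0,0,1],[0,0,0,0,0,0,1],[0,0,0,0,0,0,1]]'; python3 - <<'E'
from h import *
from bench import robot
np.set_printoptions(precision=4,suppress=True)
st=robot.get_state();print(st["joints"],turn(toolR(.094,np.pi/4),st),delta((.4885,-.0872,.1546),st))
f=robot.grab_frame("wrist");pickle.dump(f,open("w5.pkl","wb"))
cv2.imwrite("pics/w5.png",f["image"][:,:,::-1])
E
```

```text
time_s: 13.3
tool_pos: [0.5016, -0.0979, 0.1752]
eef_rot: [0.926, 0.048, 0.375, -0.021]
force: [-0.3, 0.4, -1.4]
grip_width: 0.287
finger_force: 59.8
[-0.627  -0.2084 -1.0133  0.1431  0.4859  2.5699] [-0.0103  0.0159  0.0057] [-2.2949 -1.1984  0.6538]
```

The last reading shows q3 at its limit, so this retracted hover is out of reach. I'll fit the arm geometry from the recorded poses to check whether the home pose and the later poses can be reached.

```bash
cat >kin.py <<'E'
from h import *
from scipy.optimize import least_squares
D=[([-1.2843,.37798,.07978,1.27442,0,1.4605],(.22205,-.52973,.21627)),([-.5959,.4818,.2402,1.3298,-.0001,2.9363],(.5488,-.2957,.2167)),
([-.5959,.4792,.3387,1.4247,0,2.9389],(.5504,-.2968,.2568)),([-.5002,.6233,-.1444,.8035,-.0001,3.0347],(.5718,-.2403,-.0132)),
([-.9209,.0756,-.6074,.4074,.6402,2.2953],(.5471,-.2944,.217)),([-.627,-.2084,-1.0133,.1431,.4859,2.5699],(.5016,-.0979,.1752))]
lo=np.array([-2.72,-.84,-1.02,-1.77,-1.37,-3.14]);hi=np.array([2.72,1.66,1.22,2.12,1.28,3.14])
def fk(q,p,s5):
    z0,ax,az,bx,bz,cx,cz,d,e=p
    r2=lambda x,z,t:np.array([x*np.cos(t)+z*np.sin(t),0,z*np.cos(t)-x*np.sin(t)])
    a=q[1]-q[2]+q[3]
    P=np.array([0,e,z0])+r2(ax,az,q[1])+r2(bx,bz,q[1]-q[2])+r2(cx,cz,a)
    zt=np.array([np.cos(a)*np.cos(q[4]),s5*np.sin(q[4]),-np.sin(a)*np.cos(q[4])])
    P=P+d*zt
    # roll reference: q6=pi, q5=0 -> tool x = (sin a,0,cos a)
    M=R.from_euler('y',a).as_matrix()@R.from_euler('z',s5*q[4]).as_matrix()  # first axis = tool z
    X0=M@np.array([0,0,1.]);Y0=np.cross(zt,X0)
    w=np.pi-q[5];w=-w
    x=X0*np.cos(w)+Y0*np.sin(w)
    Z=R.from_euler('z',q[0]).as_matrix()
    return Z@P,Z@np.c_[x,np.cross(zt,x),zt]
def fit():
    best=None
    for s5 in(1,-1):
        f=lambda p:np.r_[np.concatenate([fk(q,p,s5)[0]-t for q,t in D]),.003*(p-p0)]
        p0=np.array([.2,0,.4,.4,0,.0,-.0,.25,.0])
        s=least_squares(f,p0);
        if best is None or s.cost<best[0].cost:best=(s,s5)
    return best
def ik(t,Rd,p,s5,q0):
    f=lambda q:np.r_[(fk(q,p,s5)[0]-t)*10,(fk(q,p,s5)[1]-Rd).ravel()]
    s=least_squares(f,np.clip(q0,lo+.01,hi-.01),bounds=(lo,hi));return s.x,np.linalg.norm(s.fun[:3])/10,np.linalg.norm(s.fun[3:])
E
python3 - <<'E'
from kin import *
np.set_printoptions(precision=3,suppress=True)
s,s5=fit();p=s.x;print(s5,p,[np.linalg.norm(fk(q,p,s5)[0]-t).round(4) for q,t in D])
print(fk(D[4][0],p,s5)[1],toolR(.094,np.pi/4));print(fk(D[0][0],p,s5)[1])
q0=D[5][0]
for n,t,y,ti in[("home1",(.5308,-.0832,.098),.094,.785),("above",(.5308,-.0832,.17),.094,.785),("above2",(.5378,-.0825,.2),.094,.785),("regrasp",(.519,-.084,.084),.094,0)]:
    print(n,*ik(np.array(t),toolR(y,ti),p,s5,q0))
# upright over marks: axis point 85mm from shoulder => height; TCP = G + .033*zt
for n,m in(("ring",(.4555,.292)),("sq",(.5785,.2168)),("tri",(.493,.1555))):
    for d in(0,.3,.6):
        for h in(0,.03):
            y=np.arctan2(m[1],m[0])+d;Rd=toolR(y,.785);t=np.array([*m,.015+.1325+h])+.033*Rd[:,2]
            print(n,d,h,*ik(t,Rd,p,s5,[.3,-.1,-.9,.3,0,2.9]))
E
```

```text
1 [ 0.26   0.     0.498  0.384  0.073  0.138 -0.     0.325  0.063] [np.float64(0.0), np.float64(0.0001), np.float64(0.0001), np.float64(0.0001), np.float64(0.0001), np.float64(0.0001)]
[[ 0.709  0.089  0.7  ]
 [ 0.06  -0.996  0.066]
 [ 0.703 -0.005 -0.711]] [[ 0.704  0.094  0.704]
 [ 0.066 -0.996  0.066]
 [ 0.707  0.    -0.707]]
[[ 0.922  0.386 -0.001]
 [ 0.386 -0.922  0.002]
 [ 0.    -0.002 -1.   ]]
home1 [-0.533  0.017 -1.02  -0.042  0.428  2.624] 0.00399646996851287 0.1345551511750698
above [-0.533 -0.158 -1.02   0.029  0.428  2.668] 3.0264503618908238e-05 0.001009576449716575
above2 [-0.52  -0.193 -0.953  0.126  0.419  2.679] 6.497413668604471e-16 2.654768574987142e-15
regrasp [-0.281  0.359 -0.304  0.908  0.     2.766] 1.0467284080087395e-14 1.6297728311186479e-13
ring 0 0 [ 0.385 -0.026 -1.02  -0.131  0.126  3.001] 0.0029132435677374446 0.09546829944236628
ring 0 0.03 [ 0.382 -0.094 -1.02  -0.103  0.131  3.004] 0.001212353001919734 0.039729472708516574
ring 0.3 0 [ 0.212  0.006 -1.02  -0.107  0.447  2.634] 0.0006453870419568216 0.02183029581562018
ring 0.3 0.03 [ 0.212 -0.06  -
[... 754 characters left out ...]
798522237e-16
sq 0.6 0.03 [-0.034  0.176 -0.688  0.206  0.633  2.317] 4.484050470211362e-16 7.055432381263958e-15
tri 0 0 [ 0.109 -0.074 -1.02  -0.047  0.132  2.988] 0.004461250891727167 0.14604540242580136
tri 0 0.03 [ 0.106 -0.143 -1.02  -0.019  0.137  2.991] 0.002671242314967037 0.08721500687552194
tri 0.3 0 [-0.079 -0.037 -1.02  -0.017  0.463  2.594] 0.0020349040135385593 0.06863936757538637
tri 0.3 0.03 [-0.078 -0.109 -1.02   0.011  0.463  2.614] 0.00038984274474754987 0.013100925148833674
tri 0.6 0 [-0.193  0.056 -0.921  0.168  0.681  2.197] 7.590402443365368e-11 2.3301006896190937e-09
tri 0.6 0.03 [-0.193  0.002 -0.873  0.269  0.681  2.197] 1.1443916996305594e-15 1.535324948059307e-14
```

The fit is good to 0.1 mm. The exact 45° release pose is slightly out of reach. A pose a few degrees shallower, with the butt on the rail end and the shoulder a few mm off the floor, should let the gauge settle home. I'll search for it, and for the vertical approach above it.

```bash
python3 - <<'E'
from kin import *
from bench import robot
np.set_printoptions(precision=3,suppress=True)
s,s5=fit();p=s.x;q0=np.array([-.52,-.19,-.95,.12,.42,2.68])
L=np.array([.459,-.090,.057]);h=np.array([.9956,.094,0]);k=np.array([0,0,1.]);a=(h+k)/2**.5;n=(k-h)/2**.5
st=robot.get_state()
for u in(0,.005,.01,.015):
    for de in(0,.05,.08,.11,.15):
        Rd=toolR(.094,np.pi/4-de);t=L+(.08+u)*a+n*((.038-u)*de+.001)+.022*Rd[:,2]
        q,e,er=ik(t,Rd,p,s5,q0)
        if e<1e-4: print(u,de,t,q,"up6cm",*ik(t+[0,0,.06],Rd,p,s5,q0)[1:]);break
E
```

```text
0 0.15 [ 0.524 -0.084  0.101] [-0.482 -0.012 -0.992  0.037  0.329  2.66 ] up6cm 6.209078437277939e-11 1.0762226363484592e-09
0.005 0.11 [ 0.529 -0.083  0.103] [-0.489 -0.012 -1.02  -0.026  0.352  2.666] up6cm 4.285524632048199e-12 2.535106091397646e-11
0.01 0.11 [ 0.533 -0.083  0.106] [-0.483 -0.012 -1.01  -0.018  0.348  2.672] up6cm 2.99336107660025e-11 2.2092094904706055e-10
0.015 0.11 [ 0.537 -0.083  0.11 ] [-0.477 -0.011 -0.998 -0.009  0.345  2.677] up6cm 1.3090439330818811e-10 1.1865060143892688e-09
```

```bash
python3 - <<'E'
from kin import *
from bench import robot
np.set_printoptions(precision=3,suppress=True)
st=robot.get_state();Rd=toolR(.094,.665)
print(turn(Rd,st),delta((.534,-.083,.18),st),"down 7cm in final frame",np.array([0,0,-7])@Rd)
E
```

```text
[-0.01  -0.105  0.006] [ 2.78  -1.135  2.026] down 7cm in final frame [-4.319 -0.     5.508]
```

```bash
python3 -m crank '[[1.4,-0.57,1.0,0,0,0,1],[1.4,-0.57,1.0,0,0,0,1],[0,0,0,-0.01,-0.105,0.006,1],[0,0,0,0,0,0,1],[0,0,0,0,0,0,1]]'; python3 - <<'E'
from kin import *
from bench import robot
np.set_printoptions(precision=3,suppress=True)
st=robot.get_state();Rd=toolR(.094,.665);print(st["joints"],turn(Rd,st),delta((.534,-.083,.125),st),delta((.534,-.083,.108),st),delta((.534,-.083,.18),st))
# rest lateral check: find dark-brown wood in top image with arm away? print gauge/rest view
f=robot.grab_frame("wrist");pickle.dump(f,open("w6.pkl","wb"));cv2.imwrite("pics/w6.png",f["image"][:,:,::-1])
E
```

```text
time_s: 13.85
tool_pos: [0.5343, -0.0829, 0.1806]
eef_rot: [0.944, 0.045, 0.328, -0.015]
force: [-0.3, -0.4, -1.7]
grip_width: 0.292
finger_force: 59.9
[-0.478 -0.136 -0.868  0.252  0.341  2.673] [ 0.001 -0.003  0.001] [-3.47   0.003  4.345] [-4.524  0.001  5.679] [-0.062  0.008  0.029]
```

```bash
python3 -m crank '[[-1.7,0,2.1,0,0,0,1],[-1.7,0,2.1,0,0,0,1],[0,0,0,0,0,0,1]]'|grep -E "pos|^force"; python3 -m crank '[[-0.5,0,0.6,0,0,0,1],[0,0,0,0,0,0,1]]'|grep -E "pos|^force"; python3 -m crank '[[-0.3,0,0.4,0,0,0,1],[0,0,0,0,0,0,1]]'|grep -E "pos|^force"
```

```text
tool_pos: [0.5271, -0.081, 0.1194]
force: [-0.8, 0.2, -2.0]
tool_pos: [0.5312, -0.0828, 0.1168]
force: [-0.2, -0.7, -0.7]
tool_pos: [0.5318, -0.0827, 0.1121]
force: [-0.1, 0.3, -1.2]
```

```bash
python3 -m crank '[[-0.2,0,0.25,0,0,0,1],[0,0,0,0,0,0,1],[0,0,0,0,0,0,1]]'|grep -E "pos|^force"; python3 -m crank '[[-0.2,0,0.25,0,0,0,1],[0,0,0,0,0,0,1],[0,0,0,0,0,0,1]]'|grep -E "pos|^force"; python3 - <<'E'
from bench import robot
from h import *
for n in("scene","wrist"):
    f=robot.grab_frame(n);pickle.dump(f,open(n+"7.pkl","wb"))
    im=f["image"]
    if n=="scene": s=cv2.resize(im[170:270,250:370],(480,400),interpolation=2)
    else: w=cv2.resize(im,(480,360))
w=cv2.copyMakeBorder(w,0,40,0,0,0)
cv2.imwrite("pics/v10.png",cv2.resize(np.hstack([s,w]),(800,333))[:,:,::-1])
E
```

```text
tool_pos: [0.5313, -0.0824, 0.1084]
force: [0.3, 1.0, -1.3]
tool_pos: [0.532, -0.0825, 0.1063]
force: [-6.9, 0.1, 7.6]
```

Contact force is purely along the trough normal with no sideways push, so the bar is sitting on the rail. I'll open a little and let it settle.

```bash
python3 -m crank '[[0,0,-0.1,0,0,0,0.15],[0,0,0,0,0,0,0.15],[0,0,0,0,0,0,0.15],[0,0,0,0,0,0,0.15],[0,0,0,0,0,0,0.15]]'; python3 - <<'E'
from bench import robot
from h import *
for n in("scene","wrist"):
    f=robot.grab_frame(n);pickle.dump(f,open(n+"8.pkl","wb"))
    im=f["image"]
    if n=="scene": s=cv2.resize(im[170:270,250:370],(480,400),interpolation=2)
    else: w=cv2.resize(im,(480,360))
w=cv2.copyMakeBorder(w,0,40,0,0,0)
cv2.imwrite("pics/v10.png",cv2.resize(np.hstack([s,w]),(800,333))[:,:,::-1])
np.set_printoptions(linewidth=220)
L=np.array([.459,-.090,.057]);h=np.array([.9956,.094,0]);k=np.array([0,0,1.]);a=(h+k)/2**.5;nn=(k-h)/2**.5
for n in("scene","wrist"):
    for q in("7","8"):
        f=pickle.load(open(n+q+".pkl","rb"))
        B=L+.125*a
        y=np.cross(a,nn)
        pts=[B+.013*nn+y*.013,B+.013*nn-y*.013,B-.013*nn+y*.013,B-.013*nn-y*.013]
        print(n,q,proj(f,pts).round(1).tolist())
E
```

```text
time_s: 15.8
tool_pos: [0.5307, -0.0826, 0.1059]
eef_rot: [0.944, 0.044, 0.325, -0.016]
force: [-0.1, -0.5, -0.2]
grip_width: 0.426
finger_force: 0.0
scene 7 [[312.6, 225.2], [321.2, 226.5], [311.2, 233.9], [319.8, 235.3]]
scene 8 [[312.6, 225.2], [321.2, 226.5], [311.2, 233.9], [319.8, 235.3]]
wrist 7 [[368.0, 244.8], [283.9, 244.9], [360.8, 215.9], [289.9, 215.9]]
wrist 8 [[368.4, 240.7], [284.2, 240.8], [361.2, 212.2], [290.3, 212.3]]
```

View pics/v10.png

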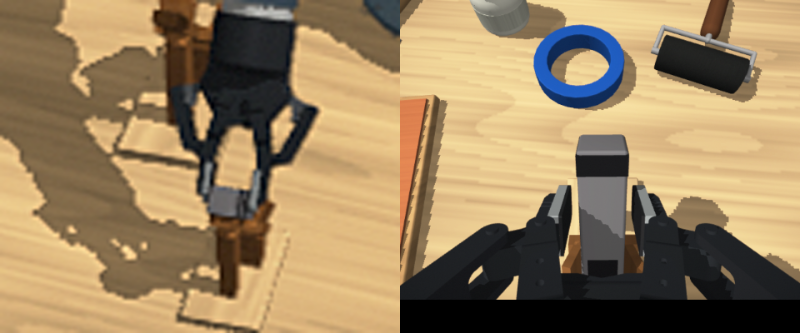

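Left panel: the bar sits in the rest between the open fingers. Right panel: its butt end is at wrist pixels u≈283–365, v≈248, against (284–368, 241) predicted for fully home, about 2 mm off. I'll check that it slid.

```bash
python3 - <<'E'
from h import *
for q in "78":
    im=pickle.load(open(f"wrist{q}.pkl","rb"))["image"].astype(int)
    col=im[195:300,315:335].sum(2).mean(1);print(q,[int(x) for x in col[::3]])
    row=im[262,240:420].sum(1);b=np.where(row<150)[0]+240;print(im[262,250:410:4].sum(1))
E
```

```text
7 [613, 354, 303, 307, 310, 313, 315, 398, 413, 219, 89, 87, 87, 87, 88, 87, 88, 87, 88, 88, 88, 88, 386, 385, 386, 385, 385, 385, 385, 385, 385, 385, 385, 385, 384]
[581 581 579 579 573 571 570 565 356 390 386 387 388 389 388 384 384 383
 385 385 390 385 387 385 385 384 387 379 245 584 581 580 580 579 576 577
 572 576 580 582]
8 [597, 584, 579, 580, 575, 563, 562, 342, 321, 323, 324, 325, 328, 330, 331, 347, 428, 396, 119, 82, 82, 83, 82, 83, 83, 82, 83, 82, 84, 82, 369, 368, 368, 368, 368]
[589 587 585 582 577 575 576 567  86  83  83  80  84  83  78  84  84  84
  84  84  83  84  87  81  80  83  82  84  86 383 577 575 574 574 568 568
 568 567 567 568]
```

The gauge slid about 8 mm down to the stop and is free. I'll lift clear, turn the tool to slightly past vertical, and work out the regrasp.

```bash
python3 -m crank '[[0,0,0,0,0,0,-0.2],[2.8,0,-3.5,0,0,0,-0.2],[2.8,0,-3.5,0,0,0,-0.3],[0,0,0,0,-0.144,0,-0.3],[0,0,0,0,-0.144,0,-0.3],[0,0,0,0,-0.144,0,-0.3],[0,0,0,0,-0.144,0,-0.3],[0,0,0,0,-0.144,0,-0.3],[0,0,0,0,-0.144,0,-0.3],[0,0,0,0,0,0,-0.3],[0,0,0,0,0,0,-0.3]]'; python3 - <<'E'
from kin import *
from bench import robot
np.set_printoptions(precision=4,suppress=True)
st=robot.get_state();Rd=toolR(.094,-.2)
f=robot.grab_frame("wrist");pickle.dump(f,open("w9.pkl","wb"))
G=np.array([.4576,-.0901,.0556])+.085*np.array([.704,.0665,.707]);t=G+.033*Rd[:,2]
print(t,st["joints"],turn(Rd,st),delta(t,st),delta(t-.05*Rd[:,2],st))
# predicted butt top edge and measured
L=np.array([.459,-.090,.057]);h=np.array([.9956,.094,0]);k=np.array([0,0,1.]);a=(h+k)/2**.5;n=(k-h)/2**.5;y=np.cross(a,n)
for s in(-.004,0):
    B=L+(.125+s)*a;print(proj(f,[B+.013*n+y*.013,B+.013*n-y*.013,B-.013*n,L+s*a+.013*n+.013*y,L+s*a+.013*n-.013*y]).round(0).tolist())
im=f["image"].astype(int);g=((im.max(2)-im.min(2)<14)).astype(np.uint8)
c=proj(f,L+.09*a+.013*n)[0].astype(int);print(c)
print(im[c[1]-100:c[1]+100:4,c[0]].sum(1)); print(im[c[1],c[0]-80:c[0]+80:4].sum(1))
E
```

```text
time_s: 17.0
tool_pos: [0.5326, -0.0824, 0.1931]
eef_rot: [0.994, 0.047, -0.101, 0.004]
force: [0.8, -0.1, -0.6]
grip_width: 0.65
finger_force: 0.0
[ 0.5109 -0.0851  0.0834] [-0.2335  0.4996  0.1843  1.448  -0.0624  2.8204] [-0.0023  0.0023  0.    ] [ 0.0649  0.0846 11.1907] [0.0536 0.0729 6.1908]
[[351.0, 247.0], [299.0, 247.0], [325.0, 199.0], [341.0, 291.0], [308.0, 291.0]]
[[352.0, 245.0], [298.0, 245.0], [325.0, 196.0], [341.0, 290.0], [307.0, 290.0]]
[324 262]
[545 119 117 118 118 119 114 229 226 133 196 284 282 282 285 286 289 294
 292 291 292 312 257  64 276 285 288 287 288 288  58  58 271 520 541 533
 515 498 526 479 535 511 507 517 537 529 483 506 463 445]
[536 534 538 535 533 535 531 528 525 522 575 449 216 215 197 289 290 288
 287 289 285 288 287 286 283 255  93 131 128 167 280 317 538 561 557 559
 557 557 555 553]
```

Reading the rows of this frame: the butt end face spans v 204–246, the bar from there to about 292, and it is centred at u≈323.5. The prediction was 199–247, 291 and 325, so the gauge is home. Next I'll regrasp it with the tool tilted 0.2 rad inward.

```bash
python3 -m crank '[[0,0,3.5,0,0,0,-0.3],[0,0,3.5,0,0,0,-0.3],[0,0,3.2,0,0,0,-0.3],[0.1,0.1,1,0,0,0,-0.3],[0,0,0,0,0,0,-0.3],[0,0,0,0,0,0,1],[0,0,0,0,0,0,1],[0,0,0,0,0,0,1],[0,0,0,0,0,0,1],[0,0,0,0,0,0,1]]' 60; python3 - <<'E'
from bench import robot
from h import *
st=robot.get_state();f=robot.grab_frame("wrist");pickle.dump(f,open("w10.pkl","wb"));print(st["tool_pos"],st["joints"])
E
```

```text
time_s: 18.05
tool_pos: [0.5112, -0.0858, 0.0871]
eef_rot: [0.994, 0.046, -0.099, 0.005]
force: [-3.8, -0.5, 7.4]
grip_width: 0.295
finger_force: 58.7
[ 0.51122304 -0.08582713  0.08713564] [-0.24712226  0.51142189 -0.07751068  1.16979777 -0.06612107  2.80758749]
```

```bash
python3 - <<'E'
from h import *
from bench import robot
st=robot.get_state();Rt=R.from_quat(st["eef_rot"]).as_matrix()
h=np.array([.9956,.094,0]);k=np.array([0,0,1.]);a=(h+k)/2**.5
L=np.array([.459,-.090,.057])-.003*a;tip=L-.0475*a
np.savez("grasp.npz",tip=Rt.T@(tip-st["tool_pos"]),a=Rt.T@a)
print(Rt.T@(tip-st["tool_pos"]),Rt.T@a)
E
python3 -m crank '[[-0.6,0,-2.95,0,0,0,1],[-0.6,0,-2.95,0,0,0,1],[-0.6,0,-2.95,0,0,0,1],[-0.6,0,-2.95,0,0,0,1],[0,0,0,0,0,0,1],[0,0,0,0,0,0,1]]'; python3 - <<'E'
from kin import *
from bench import robot
np.set_printoptions(precision=4,suppress=True)
st=robot.get_state();Rt=R.from_quat(st["eef_rot"]).as_matrix();g=np.load("grasp.npz")
print("tip now",st["tool_pos"]+Rt@g["tip"],"axis",Rt@g["a"])
s,s5=fit();p=s.x
# world rotation making the axis vertical, then yaw; feasibility at marks
w=np.cross(Rt@g["a"],[0,0,1]);ang=np.arcsin(np.linalg.norm(w));U=R.from_rotvec(w/np.linalg.norm(w)*ang).as_matrix()@Rt
print("turn to upright",R.from_matrix(Rt.T@U).as_rotvec(),st["joints"])
print("joints after turn in place",*ik(st["tool_pos"],U,p,s5,st["joints"]))
for n,m in(("ring",(.4555,.292)),("sq",(.5785,.2168)),("tri",(.493,.1555)),("start",(.5,-.085))):
    for dy in(0,.3,.6,.9):
        for hh in(.01,.05):
            Rd=R.from_euler('z',dy).as_matrix()@U;t=np.array([*m,hh])-Rd@g["tip"]
            q,e,er=ik(t,Rd,p,s5,[.2,.1,-.5,.6,.3,2.6]);print(n,dy,hh,q,round(e,5))
E
```

```text
[-0.07330977 -0.00066256  0.08196407] [ 5.53250393e-01 -6.68681543e-04 -8.33031353e-01]
time_s: 18.7
tool_pos: [0.5115, -0.0856, 0.2062]
eef_rot: [0.994, 0.046, -0.099, 0.004]
force: [0.1, 0.7, -2.7]
grip_width: 0.298
finger_force: 58.9
tip now [ 0.4238 -0.0931  0.1403] axis [0.7035 0.0658 0.7076]
turn to upright [ 0.0001  0.7847 -0.0006] [-0.2472  0.4481  0.1375  1.4477 -0.0652  2.8074]
joints after turn in place [-0.4823 -0.1701 -0.7598  0.4731  0.3065  2.6461] 1.716587549445839e-16 7.33451615060425e-16
ring 0 0.01 [ 0.4079 -0.0091 -0.8995  0.0966  0.0208  3.14  ] 0.01171
ring 0 0.05 [ 0.4079 -0.0703 -0.8294  0.228   0.0208  3.14  ] 0.01171
ring 0.3 0.01 [ 0.4435 -0.0026 -0.895   0.0921  0.0046  3.14  ] 0.00195
ring 0.3 0.05 [ 0.4435 -0.0638 -0.8253  0.2231  0.0046  3.14  ] 0.00195
ring 0.6 0.01 [ 0.3464  0.0024 -0.883   0.1273  0.1899  2.8492] 0.0
ring 0.6 0.05 [ 0.3464 -0.0577 -0.8134  0.257   0.1899  2.8492] 0.0
ring 0.9 0.01 [ 0.2378  0.0541 -0.8051  0.2618  0.3897  2.4762] 0.0
ring 0.9 0.05 [ 0.2378 -0.001  -0.7374  0.3846  0.3897  2.4762] 0.0
sq 0 0.01 [ 0.2463  0.1436 -0.732
[... 886 characters left out ...]
.3784  2.5011] 0.0
tri 0.9 0.01 [-0.1138  0.0953 -0.733   0.4546  0.518   2.1112] 0.0
tri 0.9 0.05 [-0.1138  0.0446 -0.6663  0.5718  0.518   2.1112] 0.0
start 0 0.01 [-0.4731 -0.0484 -0.9208  0.1879  0.3021  2.6545] 0.0
start 0 0.05 [-0.4731 -0.1091 -0.8482  0.3212  0.3021  2.6545] 0.0
start 0.3 0.01 [-0.5708  0.0321 -0.8129  0.3644  0.4723  2.2652] 0.0
start 0.3 0.05 [-0.5708 -0.0221 -0.7437  0.4878  0.4723  2.2652] 0.0
start 0.6 0.01 [-0.6221  0.15   -0.6556  0.5997  0.5651  1.8742] 0.0
start 0.6 0.05 [-0.6221  0.1028 -0.5907  0.7119  0.5651  1.8742] 0.0
start 0.9 0.01 [-0.6326  0.2842 -0.4715  0.8525  0.5852  1.5043] 0.0
start 0.9 0.05 [-0.6326  0.2432 -0.4103  0.9547  0.5852  1.5043] 0.0
```

```bash
python3 -m crank '[[-0.73,-3.9,-0.41,0,0,0,1],[-0.73,-3.9,-0.41,0,0,0,1],[-0.73,-3.9,-0.41,0,0,0,1],[-0.73,-3.9,-0.41,0,0,0,1],[-0.73,-3.9,-0.41,0,0,0,1],[-0.73,-3.9,-0.41,0,0,0,1],[-0.73,-3.9,-0.41,0,0,0,1],[-0.73,-3.9,-0.41,0,0,0,1],[0,0,0,0,0,0,1],[0,0,0,0,0,0,1]]'; cat >marks.py <<'E'
from h import *
def marks(f):
    im=f["image"].astype(int);K=20
    # orthorectified copper plane, 0.5 mm per pixel, x up .40-.65, y .08-.36
    X,Y=np.meshgrid(np.arange(.40,.65,.0005),np.arange(.08,.36,.0005),indexing="ij")
    uv=proj(f,np.c_[X.ravel(),Y.ravel(),np.full(X.size,.015)]).astype(np.float32)
    o=cv2.remap(f["image"],uv[:,0].reshape(X.shape),uv[:,1].reshape(X.shape),cv2.INTER_LINEAR).astype(int)
    r,g,b=o[...,0],o[...,1],o[...,2]
    cop=((r>1.5*g)&(r>1.7*b)&(r>60)).astype(np.uint8)
    cs,_=cv2.findContours(cop,cv2.RETR_EXTERNAL,2);c=max(cs,key=cv2.contourArea)
    q=cv2.boxPoints(cv2.minAreaRect(c));P=lambda p:np.round([.40+p[1]*.0005,.08+p[0]*.0005],4)
    print("plate rect",P(cv2.minAreaRect(c)[0]),np.array(cv2.minAreaRect(c)[1])*.5,cv2.minAreaRect(c)[2])
    hol,h=cv2.findContours(cop,cv2.RETR_CCOMP,2)
    for i,x in enumerate(hol):
        if cv2.contourArea(x)>150 :
            (cx,cy),(w,hh),an=cv2.minAreaRect(x);m=cv2.moments(x)
            print("parent",h[0][i][3],P((m["m10"]/m["m00"],m["m01"]/m["m00"])),"rect",P((cx,cy)),"mm",w*.5,hh*.5,"area",cv2.contourArea(x)*.25,"n",len(cv2.approxPolyDP(x,4,True)))
E
python3 - <<'E'
from marks import *
from bench import robot
f=robot.grab_frame("wrist");pickle.dump(f,open("w11.pkl","wb"));marks(f)
print("top");marks(pickle.load(open("top.pkl","rb")));print("scene");marks(pickle.load(open("scene.pkl","rb")))
E
```

```text
time_s: 19.7
tool_pos: [0.4366, 0.1643, 0.2525]
eef_rot: [0.991, 0.086, -0.103, -0.023]
force: [-0.1, 0.8, -0.9]
grip_width: 0.297
finger_force: 59.1
plate rect [0.4837 0.2169] [125.71549988 219.94836426] 79.3803482055664
parent -1 [0.4907 0.156 ] rect [0.4862 0.152 ] mm 37.746910095214844 43.84335708618164 area 823.625 n 3
parent -1 [0.454 0.292] rect [0.454 0.292] mm 29.0 29.0 area 667.25 n 8
parent -1 [0.4826 0.2175] rect [0.4837 0.2169] mm 125.71549987792969 219.9483642578125 area 26921.625 n 4
parent 2 [0.4906 0.156 ] rect [0.4863 0.1517] mm 45.364925384521484 51.3062858581543 area 1362.25 n 6
parent 2 [0.4539 0.292 ] rect [0.454 0.292] mm 37.0 37.0 area 1077.75 n 8
top
plate rect [0.5198 0.2236] [200.74008179 220.08920288] 79.35433959960938
parent -1 [0.5193 0.2237] rect [0.5198 0.2236] mm 200.74008178710938 220.08920288085938 area 43218.375 n 7
parent 4 [0.5858 0.2046] rect [0.5846 0.2036] mm 27.419347763061523 9.654838562011719 area 114.125 n 5
parent 4 [0.5695 0.2285] rect [0.5714 0.2293] mm 36.02490997314453 12.836030006408691 area 149.25 n 9
parent 4 [0.4829 0.1779] rect [
[... 682 characters left out ...]
] rect [0.5789 0.216 ] mm 28.497936248779297 27.406524658203125 area 701.25 n 6
parent -1 [0.4928 0.1555] rect [0.4919 0.1603] mm 39.99260711669922 35.26017761230469 area 775.0 n 8
parent -1 [0.4562 0.292 ] rect [0.4565 0.2919] mm 27.101146697998047 29.650264739990234 area 625.0 n 7
parent -1 [0.5237 0.2235] rect [0.5239 0.2235] mm 203.44818115234375 222.0031280517578 area 44224.125 n 10
parent 3 [0.5787 0.2158] rect [0.579  0.2158] mm 37.60272979736328 35.77965545654297 area 1205.875 n 7
parent 3 [0.4925 0.1557] rect [0.4889 0.152 ] mm 45.133689880371094 49.548091888427734 area 1397.625 n 8
parent 3 [0.4565 0.2917] rect [0.4564 0.2916] mm 37.47665786743164 37.8302116394043 area 1094.375 n 8
```

```bash
cat >plan.py <<'E'
from kin import *
from bench import robot
np.set_printoptions(precision=4,suppress=True)
g=np.load("grasp.npz")
M=dict(ring=(.4547,.292),sq=(.577,.2165),tri=(.4912,.1557))
def upright(Rt):
    w=np.cross(Rt@g["a"],[0,0,1]);n=np.linalg.norm(w);return R.from_rotvec(w/n*np.arctan2(n,(Rt@g["a"])[2])).as_matrix()@Rt
def report(mark=None,z=.05):
    st=robot.get_state();Rt=R.from_quat(st["eef_rot"]).as_matrix()
    tip=st["tool_pos"]+Rt@g["tip"];print("t",st["time_s"],"tip",tip,"axis",Rt@g["a"],"q",st["joints"],"F",st["force"])
    U=upright(Rt);print("turn upright",R.from_matrix(Rt.T@U).as_rotvec())
    if mark:print(mark,"shift cm",(np.array([*M[mark],z])-tip)@Rt*100,"1cm down",np.array([0,0,-1])@Rt)
E
python3 -m crank '[[0,0,0,-0.026,0,-0.128,1],[0,0,0,-0.026,0,-0.128,1],[0,0,0,-0.026,0,-0.128,1],[0,0,0,-0.026,0,-0.128,1],[0,0,0,0,0.131,0,1],[0,0,0,0,0.131,0,1],[0,0,0,0,0.131,0,1],[0,0,0,0,0.131,0,1],[0,0,0,0,0.131,0,1],[0,0,0,0,0.13,0,1],[0,0,0,0,0,0,1],[0,0,0,0,0,0,1]]'; python3 -c "
from plan import *
report('ring',.06)"
```

```text
time_s: 20.95
tool_pos: [0.4359, 0.1634, 0.252]
eef_rot: [0.9, 0.313, 0.274, -0.127]
force: [1.5, -0.6, -0.6]
grip_width: 0.298
finger_force: 59.0
t 20.95 tip [0.4216 0.1604 0.143 ] axis [ 0.0154 -0.0593  0.9981] q [-0.1001 -0.285  -0.7164  0.7115  0.4551  2.4725] F [ 1.5222 -0.6149 -0.5881]
turn upright [-0.0464 -0.0257 -0.0308]
ring shift cm [ 3.9027 -7.5879 13.4236] 1cm down [-0.5736  0.0563  0.8172]
```

```bash
python3 -m crank '[[0,0,0,-0.046,-0.026,-0.031,1],[0,0,0,0,0,0,1],[0,0,0,0,0,0,1]]'|grep time; python3 -c "
from plan import *
report('ring',.06)"
```

```text
time_s: 21.25
t 21.25 tip [0.4267 0.1559 0.1461] axis [-0.0048 -0.0014  1.    ] q [-0.0446 -0.2967 -0.7097  0.6958  0.3825  2.4959] F [ 1.305  -0.5004 -1.8074]
turn upright [ 0.0017 -0.0046  0.0011]
ring shift cm [ 4.2116 -8.7114 13.1818] 1cm down [-0.557  -0.0013  0.8305]
```

```bash
python3 -m crank '[[0.84,-1.74,2.64,0,0,0,1],[0.84,-1.74,2.64,0,0,0,1],[0.84,-1.74,2.64,0,0,0,1],[0.84,-1.74,2.64,0,0,0,1],[0.84,-1.74,2.64,0,0,0,1],[0,0,0,0,0,0,1],[0,0,0,0,0,0,1]]'|grep time; python3 - <<'E'
from plan import *
report('ring',.025)
f=robot.grab_frame("scene");pickle.dump(f,open("scene12.pkl","wb"))
t=robot.grab_frame("top");pickle.dump(t,open("top12.pkl","wb"))
st=robot.get_state();Rt=R.from_quat(st["eef_rot"]).as_matrix();tip=st["tool_pos"]+Rt@g["tip"]
for n,c in(("scene",f),("top",t)):
    p=proj(c,[tip,tip+[0,0,.02],tip+[0,0,.0475],[*M["ring"],.015]]);print(n,p.round(1).tolist())
p=proj(f,tip)[0].astype(int);o=pickle.load(open("scene.pkl","rb"))["image"].astype(int)
d=np.abs(f["image"].astype(int)-o).sum(2)[p[1]-14:p[1]+10,p[0]-10:p[0]+11]
np.set_printoptions(linewidth=160);print("rows",p[1]-14,"cols",p[0]-10);print(f["image"].astype(int).sum(2)[p[1]-14:p[1]+10,p[0]-10:p[0]+11])
E
```

```text
time_s: 21.95
t 21.95 tip [0.4523 0.2918 0.0568] axis [-0.0004 -0.0006  1.    ] q [ 0.3495 -0.0735 -0.8076  0.2771  0.1874  2.854 ] F [-0.4428  0.3287 -2.3776]
turn upright [-0.0002 -0.0006 -0.0001]
ring shift cm [-1.5954  0.1436  2.7602] 1cm down [-0.5538  0.0009  0.8327]
scene [[444.3, 258.0], [445.2, 253.4], [446.5, 246.9], [442.6, 268.1]]
top [[207.6, 256.0], [206.2, 254.8], [204.2, 253.1], [210.3, 258.0]]
rows 243 cols 434
[[567 568 565 563 564 574 513 159 106 128 130 131 172 239 224 220 218 216 234 264 283]
 [565 566 566 564 568 582 528 185  97 119 127 139 178 222 225 222 223 210 303 487 578]
 [559 562 561 564 563 574 550 344 147 112 125 151 205 227 216 220 222 195 334 539 566]
 [545 547 549 555 558 563 586 562 348  89 110 157 220 218 222 220 217 181 331 549 557]
 [534 531 531 538 537 540 551 583 521 129 105 166 237 219 216 205 202 206 389 589 560]
 [542 533 530 530 528 531 529 545 527 337  94 174 247 230 218 254 336 393 489 574 562]
 [572 569 559 554 540 529 528 536 563 483  40 170 242 259 297 478 589 569 565 552 551]
 [545 555 563 568 573 571 562 566 535 326   4  60   2  95 3
[... 720 characters left out ...]
07]
 [366 365 364 358 364 363 362 359 370 369 376 378 369 363 364 357 361 352 400 492 516]
 [372 373 372 373 371 378 370 367 368 369 370 369 372 366 370 370 364 362 400 489 522]
 [374 370 374 375 371 371 372 368 375 371 374 373 374 377 372 372 375 374 385 456 508]
 [368 375 373 368 373 375 375 375 377 373 373 377 378 375 374 373 374 373 385 457 501]
 [369 370 375 372 372 373 381 373 372 382 384 383 376 372 375 375 372 372 389 462 509]
 [374 377 373 378 374 371 360 359 349 369 375 366 374 375 372 377 374 368 385 448 501]
 [382 379 385 369 341 318 253 302 330 278 311 296 354 387 381 377 376 375 390 445 487]
 [370 369 363 309 280 355 394 388 389 392 369 293 281 358 386 382 384 379 396 442 480]]
```

The foot in the scene image (column ~444.4, bottom row ~258) matches the predicted tip (444.3, 258.0), so the held-gauge model is good. Now down to just above the ring.

```bash
cat >>plan.py <<'E'
def favg(n=8):
    F=[]
    for _ in range(n): robot.grab_frame("top");F.append(robot.get_state()["force"])
    print("force mean",np.mean(F,0),"sd",np.std(F,0)/n**.5)
E
python3 -m crank '[[-0.8,0.07,1.38,0,0,0,1],[-0.8,0.07,1.38,0,0,0,1],[0,0,0,0,0,0,1],[0,0,0,0,0,0,1]]'|grep time; python3 -c "
from plan import *
favg(8);report('ring',.012)"
```

```text
time_s: 22.45
force mean [-0.1594 -0.3457 -1.5342] sd [0.2023 0.1402 0.1383]
t 22.85 tip [0.4551 0.2915 0.026 ] axis [-0.0031 -0.0015  1.    ] q [ 0.3469 -0.0272 -0.8624  0.1733  0.188   2.853 ] F [-0.3276 -0.5731 -1.8717]
turn upright [ 0.0007 -0.0034  0.0005]
ring shift cm [-0.7803 -0.0596  1.1656] 1cm down [-0.5561 -0.0001  0.8311]
```

```bash
python3 -m crank '[[-0.39,0,0.58,0,0,0,1],[-0.39,0,0.58,0,0,0,1],[0,0,0,0,0,0,1]]'|grep time; python3 -c "
from plan import *
favg(8);report('ring',.010)"
```

```text
time_s: 23.15
force mean [-0.4296 -0.2366 -0.4302] sd [0.1638 0.1828 0.1068]
t 23.55 tip [0.4547 0.2914 0.0117] axis [-0.0025 -0.0014  1.    ] q [ 0.3469 -0.0044 -0.8866  0.1269  0.1881  2.8531] F [-0.6574  0.4612 -0.822 ]
turn upright [ 0.0004 -0.0028  0.0003]
ring shift cm [-0.067  -0.0458  0.1573] 1cm down [-0.5556  0.0001  0.8315]
```

```bash
python3 -m crank '[[-0.15,0,0.23,0,0,0,1],[0,0,0,0,0,0,1]]'|grep time; python3 -c "
from plan import *
favg(8);report('sq',.05)"
```

```text
time_s: 23.75
force mean [-0.1974  0.0516 -0.0653] sd [0.1539 0.1922 0.1855]
t 24.15 tip [0.4551 0.2915 0.009 ] axis [-0.0029 -0.0015  1.    ] q [ 0.3468  0.0004 -0.8909  0.1174  0.188   2.853 ] F [ 0.5846 -0.6674 -0.3591]
turn upright [ 0.0006 -0.0032  0.0004]
sq shift cm [ 6.1283 13.5449 -0.827 ] 1cm down [-0.5559 -0.0001  0.8313]
```

```bash
python3 -m crank '[[-0.07,0,0.1,0,0,0,1],[0,0,0,0,0,0,1]]'|grep time; python3 -c "
from plan import *
favg(12);report('sq',.05)"
```

```text
time_s: 24.35
force mean [0.5017 0.3413 0.3799] sd [0.1305 0.1314 0.1499]
t 24.95 tip [0.4549 0.2914 0.0077] axis [-0.0027 -0.0013  1.    ] q [ 0.3468  0.0025 -0.8931  0.1134  0.1879  2.853 ] F [ 0.0495 -0.0517  0.3921]
turn upright [ 0.0006 -0.003   0.0004]
sq shift cm [ 6.2149 13.5492 -0.931 ] 1cm down [-0.5557 -0.      0.8314]
```

Total rise is 1.9 N, so the foot is about 4 mm in at the ring. I'll lift clear and go to the square.

```bash
python3 -m crank '[[0.9,0,-1.3,0,0,0,1],[1.1,0,-1.7,0,0,0,1],[1.0,3.39,0.5,0,0,0,1],[1.0,3.39,0.5,0,0,0,1],[1.0,3.39,0.5,0,0,0,1],[1.0,3.38,0.5,0,0,0,1],[0,0,0,0,0,0,1],[0,0,0,0,0,0,1]]'|grep time; python3 -c "
from plan import *
report('sq',.024)"
```

```text
time_s: 25.75
t 25.75 tip [0.5743 0.2143 0.048 ] axis [ 0.0004 -0.001   1.    ] q [ 0.1009  0.1176 -0.6252  0.3234  0.313   2.6359] F [-0.8485  0.5894 -2.1436]
turn upright [-0.0008 -0.0003 -0.0005]
sq shift cm [-1.0384  0.0036  2.1856] 1cm down [-0.5535  0.0016  0.8328]
```

```bash
python3 -m crank '[[-0.52,0,1.09,0,0,0,1],[-0.52,0,1.09,0,0,0,1],[0,0,0,0,0,0,1],[0,0,0,0,0,0,1]]'|grep time; python3 -c "
from plan import *
report('sq',.009)"
```

```text
time_s: 26.15
t 26.15 tip [0.5756 0.2178 0.0244] axis [ 0.0002 -0.0011  1.    ] q [ 0.1074  0.1508 -0.6581  0.256   0.3112  2.6396] F [-0.0459 -0.0844 -1.198 ]
turn upright [-0.0008 -0.0005 -0.0005]
sq shift cm [-0.8311  0.1909  1.2917] 1cm down [-0.5537  0.0016  0.8327]
```

```bash
python3 -m crank '[[-0.42,0.1,0.65,0,0,0,1],[-0.41,0.05,0.64,0,0,0,1],[-0.05,0,0.08,0,0,0,1],[0,0,0,0,0,0,1]]'|grep time; python3 -c "
from plan import *
favg(12);report('tri',.045)"
```

```text
time_s: 26.55
force mean [-0.4465 -0.3011  0.3148] sd [0.1045 0.1508 0.1147]
t 27.15 tip [0.5791 0.2163 0.0091] axis [-0.0025 -0.0013  1.    ] q [ 0.1037  0.1752 -0.6779  0.2097  0.3123  2.6373] F [-0.508  -0.4711 -0.24  ]
turn upright [ 0.0005 -0.0028  0.0003]
tri shift cm [-6.8465 -0.9166 -8.8928] 1cm down [-0.5555  0.0001  0.8315]
```

```bash
python3 -m crank '[[0.9,0,-1.3,0,0,0,1],[1.1,0,-1.7,0,0,0,1],[-2.95,-0.31,-1.97,0,0,0,1],[-2.95,-0.31,-1.97,0,0,0,1],[-2.95,-0.3,-1.96,0,0,0,1],[0,0,0,0,0,0,1],[0,0,0,0,0,0,1]]'|grep time; python3 -c "
from plan import *
report('tri',.024)"
```

```text
time_s: 27.85
t 27.85 tip [0.4908 0.1552 0.045 ] axis [-0.0028 -0.0011  1.    ] q [-0.0371 -0.0603 -0.813   0.3544  0.3776  2.5059] F [ 0.1992  0.4723 -0.7148]
turn upright [ 0.0007 -0.0029  0.0005]
tri shift cm [-1.1158 -0.0126  1.7764] 1cm down [-0.5556 -0.0002  0.8314]
```

Now to z≈0.0085: 3.65 cm down in total.

```bash
python3 -m crank '[[-0.56,0,0.89,0,0,0,1],[-0.56,0,0.89,0,0,0,1],[0,0,0,0,0,0,1],[-0.44,0,0.65,0,0,0,1],[-0.43,0,0.64,0,0,0,1],[0,0,0,0,0,0,1]]'|grep time; python3 -c "
from plan import *
favg(12);report('tri',.045)"
```

```text
time_s: 28.45
force mean [ 0.115   0.3506 -0.019 ] sd [0.1437 0.1724 0.1339]
t 29.05 tip [0.4918 0.1561 0.0087] axis [-0.0031 -0.0014  1.    ] q [-0.0353 -0.0043 -0.8747  0.2362  0.3775  2.5066] F [0.6511 0.9445 0.1801]
turn upright [ 0.0008 -0.0032  0.0005]
tri shift cm [ 1.9591 -0.0116 -3.0561] 1cm down [-0.5559 -0.0003  0.8312]
```

```bash
python3 -m crank '[[-0.06,0,0.09,0,0,0,1],[0,0,0,0,0,0,1]]'|grep time; python3 -c "
from plan import *
favg(10)"; python3 -m crank '[[0.9,0,-1.3,0,0,0,1],[1.5,0,-2.3,0,0,0,1],[2,0,-3,0,0,0,1],[2,0,-3,0,0,0,1],[0,0,0,0,0,0,1]]'|grep time; python3 - <<'E'
from plan import *
st=robot.get_state();Rt=R.from_quat(st["eef_rot"]).as_matrix();report()
h=np.array([.9956,.094,0]);k=np.array([0,0,1.]);a=(h+k)/2**.5;n=(k-h)/2**.5
L=np.array([.459,-.090,.057])-.003*a
# target orientation: as at the regrasp
Rd=toolR(.094,-.2);Rd=np.c_[Rd];
w=np.cross(Rd@g["a"],a);Rd=R.from_rotvec(w).as_matrix()@Rd;print("axis check",Rd@g["a"],a)
hometcp=L-.0475*a-Rd@g["tip"]
np.savez("home.npz",Rd=Rd,t=hometcp);print("home tcp",hometcp,"turn",turn(Rd,st))
s,s5=fit()
for up in(0,.006,.12):print(up,*ik(hometcp+.008*a+[0,0,up],Rd,s.x,s5,[-.25,.5,-.08,1.17,-.07,2.8]))
E
```

```text
time_s: 29.25
force mean [0.7118 0.5801 0.3056] sd [0.1561 0.0868 0.1571]
time_s: 30.25
t 30.25 tip [0.4953 0.1558 0.1282] axis [-0.011 -0.001  1.   ] q [-0.0355 -0.1413 -0.6503  0.5898  0.3775  2.5064] F [ 0.8586  0.6637 -0.2143]
turn upright [ 0.0051 -0.0091  0.0034]
axis check [0.704  0.0665 0.7071] [0.704  0.0665 0.7071]
home tcp [ 0.5112 -0.0858  0.0871] turn [-0.1146 -0.7719  0.601 ]
0 [-0.2441  0.5177 -0.0514  1.19   -0.0652  2.81  ] 2.3633021048361517e-16 3.281842725480698e-16
0.006 [-0.2441  0.5132 -0.0423  1.2035 -0.0652  2.81  ] 1.4079629582335544e-15 1.3578498877178683e-14
0.12 [-0.2441  0.4584  0.1703  1.471  -0.0652  2.81  ] 2.0014830212433605e-16 1.1797536637654893e-15
```

All three marks are done. I'll carry the gauge back above the rest and turn it to the regrasp orientation.

```bash
python3 -c "
from plan import *
st=robot.get_state();hm=np.load('home.npz');print(st['tool_pos'],delta(hm['t']+[.006,0,.17],st))"
```

```text
[0.5067 0.1652 0.2372] [-11.4991  20.0386 -10.0607]
```

```bash
python3 -m crank '[[-1.44,2.5,-1.26,0,0,0,1],[-1.44,2.5,-1.26,0,0,0,1],[-1.44,2.5,-1.26,0,0,0,1],[-1.44,2.5,-1.26,0,0,0,1],[-1.44,2.5,-1.26,0,0,0,1],[-1.44,2.5,-1.26,0,0,0,1],[-1.44,2.5,-1.26,0,0,0,1],[-1.44,2.5,-1.26,0,0,0,1],[0,0,0,0,-0.131,0,1],[0,0,0,0,-0.131,0,1],[0,0,0,0,-0.131,0,1],[0,0,0,0,-0.131,0,1],[0,0,0,0,-0.131,0,1],[0,0,0,0,-0.13,0,1],[0,0,0,0.024,0,0.118,1],[0,0,0,0.024,0,0.118,1],[0,0,0,0.024,0,0.118,1],[0,0,0,0.024,0,0.118,1],[0,0,0,0.024,0,0.118,1],[0,0,0,0,0,0,1]]'|grep time; python3 -c "
from plan import *
st=robot.get_state();hm=np.load('home.npz');print(st['tool_pos'],turn(hm['Rd'],st),delta(hm['t']+[.006,0,.12],st),st['joints'])"
```

```text
time_s: 32.25
[ 0.5132 -0.0861  0.2495] [-0.0045  0.0012 -0.0059] [1.2354 0.0254 4.0765] [-0.249   0.4485  0.2488  1.5617 -0.0623  2.8112]
```

```bash
python3 -m crank '[[0.6,0.01,2.04,-0.005,0,-0.006,1],[0.6,0.01,2.04,0,0,0,1],[0,0,0,0,0,0,1],[0,0,0,0,0,0,1]]'|grep time; python3 -c "
from plan import *
st=robot.get_state();hm=np.load('home.npz');a=np.array([.704,.0665,.707]);t=hm['t']+.007*a;print(st['tool_pos'],turn(hm['Rd'],st),delta(t+[0,0,.02],st),delta(t,st))"
```

```text
time_s: 32.65
[ 0.5168 -0.0851  0.2086] [0.0012 0.0001 0.0024] [1.8447 0.0108 9.4724] [ 2.2407  0.0103 11.4328]
```

```bash
python3 -m crank '[[0.62,0,3.16,0,0,0,1],[0.62,0,3.16,0,0,0,1],[0.61,0.01,3.15,0,0,0,1],[0,0,0,0,0,0,1]]'|grep -E "time|pos|^force"; python3 -m crank '[[0.2,0,1,0,0,0,1],[0,0,0,0,0,0,1]]'|grep -E "pos|^force";python3 -m crank '[[0.1,0,0.5,0,0,0,1],[0,0,0,0,0,0,1]]'|grep -E "pos|^force"; python3 -c "
from plan import *
st=robot.get_state();hm=np.load('home.npz');a=np.array([.704,.0665,.707]);t=hm['t'];print(turn(hm['Rd'],st),delta(t+.007*a,st),delta(t,st))"
```

```text
time_s: 33.05
tool_pos: [0.5146, -0.085, 0.1099]
force: [-0.4, -0.7, -1.3]
tool_pos: [0.5181, -0.0859, 0.1032]
force: [-0.7, 0.3, -1.3]
tool_pos: [0.5179, -0.0859, 0.0979]
force: [-0.4, 0.5, -1.2]
[ 0.0021 -0.0036  0.0007] [-0.0604 -0.0692  0.6007] [-0.4498 -0.0702  1.1824]
```

```bash
python3 -m crank '[[0,-0.05,0.4,0,0,0,1],[0,0,0,0,0,0,1]]'|grep -E "pos|^force";python3 -m crank '[[-0.05,0,0.15,0,0,0,1],[0,0,0,0,0,0,1]]'|grep -E "pos|^force"; python3 -m crank '[[-0.22,0,0.33,0,0,0,1],[0,0,0,0,0,0,1],[0,0,0,0,0,0,1]]'|grep -E "pos|^force"; python3 -c "
from plan import *
st=robot.get_state();hm=np.load('home.npz');a=np.array([.704,.0665,.707]);d=st['tool_pos']-hm['t'];print('along',d@a,'normal',d@np.array([-.704,-.0665,.707]))"
```

```text
tool_pos: [0.5164, -0.0852, 0.0932]
force: [0.6, -1.4, -1.8]
tool_pos: [0.5155, -0.0853, 0.0919]
force: [-0.6, -0.8, -2.5]
tool_pos: [0.5127, -0.0856, 0.089]
force: [-0.6, 0.5, -1.8]
along 0.002385043625325959 normal 0.0002820020291803326
```

It is 2.4 mm from home with no load on it. I'll let go and let it slide in.

```bash
python3 -m crank '[[0,0,0,0,0,0,0.1],[0,0,0,0,0,0,0.1],[0,0,0,0,0,0,0.1],[0,0,0,0,0,0,-0.3],[0,0,0,0,0,0,-0.3],[0,0,0,0,0,0,-0.3],[0,0,-3,0,0,0,-0.3],[0,0,-4,0,0,0,-0.3],[0,0,-4,0,0,0,-0.3],[0,0,0,0,0,0,-0.3],[0,0,0,0,0,0,-0.3]]'; python3 - <<'E'
from plan import *
f=robot.grab_frame("wrist");pickle.dump(f,open("w13.pkl","wb"))
L=np.array([.459,-.090,.057]);h=np.array([.9956,.094,0]);k=np.array([0,0,1.]);a=(h+k)/2**.5;n=(k-h)/2**.5
for nm in("w9","w13"):
    f=pickle.load(open(nm+".pkl","rb"));s=-.003
    q=proj(f,[L+(.125+s)*a-.013*n,L+(.125+s)*a+.013*n,L+s*a+.013*n]);c=q.mean(0).astype(int);print(nm,q.round(0).tolist())
    im=f["image"].astype(int);print(180,im[180:310:4,324].sum(1));print(244,im[270,284:364:4].sum(1))
E
```

```text
time_s: 35.25
tool_pos: [0.5355, -0.0837, 0.1979]
eef_rot: [0.994, 0.047, -0.097, 0.006]
force: [-0.0, 0.5, 0.2]
grip_width: 0.649
finger_force: 0.0
w9 [[325.0, 198.0], [325.0, 247.0], [324.0, 290.0]]
180 [115 118 164 229 227 131 281 285 283 287 288 290 290 293 293 294 292 361
  60  59 285 285 286 287 287  71  57  57 285 535 542 515 494]
244 [531 237 236 123 123 290 290 289 286 287 287 284 285 284 284 183  94  97
 234 234]
w13 [[321.0, 200.0], [321.0, 248.0], [321.0, 291.0]]
180 [117 116 116 227 228 152 210 280 283 283 285 290 290 290 291 290 293 343
  74  58 287 287 288 284 285 112  66  60 283 519 540 527 507]
244 [301 231 218 124 130 286 286 290 285 286 289 284 284 280 282  93  96 133
 226 527]
```

The gauge lies as it did after the first placement, with its edges within 1–2 px of the prediction for home. Nothing else was touched, so I'll hand it in.

```bash
python3 -c "
from bench import robot
print(robot.job_done())"
```

```text
the job is handed in; nothing more can be done
None
```

I laid the gauge in the rest, regrasped it, pressed it on the ring, square and triangle in that order, put it back home in the rest and handed the job in at about 35 s; by my measurements each press was within 3 mm of its middle with the foot about 4 mm in, but no verdict came back.

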